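# Lock a shaker's levelling screw with its jam nut

## Robot

A 6-joint arm with a two-finger parallel gripper is mounted at the origin on the work surface. World frame = base frame: x ahead of the robot, y to its left, z up, the work surface at z = 0. Lengths are in mm, angles in rad, forces in N, time in s.
With the tool pointing down it reaches from about 250 to 850 mm from the base axis. Payload 12.5 kg.
Tool frame: the origin (TCP) lies at the very end of the fingers, on their centre line; the grasp point (between the pads) lies 19 mm behind it (bot.grip_depth is the distance from the TCP to the grasp point, in mm); z points along the fingers, x is the direction in which the jaws open and shut, and the axes are right-handed (so a half turn about z gives the same grasp; the last joint's range is limited). The gripper opens to 93 mm and grips with 3 to 60 N. Pads are 15 mm wide; open, the fingers measure 128 mm over their backs; the gripper's body (75 mm by 188 mm) begins 65 mm behind the grasp point.
Start: joints at [1.244, 0.351, 1.652, -0, 1.139, -0.085], TCP at [131.666, 533.993, 218.633] pointing down, gripper open.
Joint ranges: [-2.75, 2.75], [-0.79, 2.1], [0.01, 2.65], [-1.57, 4.71], [0.07, 3.14], [-2.87, 2.87]. Speed limits (rad/s): [2.22, 2.22, 2.79, 3.14, 3.14, 3.14].

## Interface

Orientations are given as a unit quaternion [x, y, z, w].
In Python, from plant import telemetry, imaging, finish_job, bot gives the robot as it stands. The module is installed in compiled form; this text tells all that it offers.
- The arm moves only by the tool carry_out, never from a script. Its argument "moves" is a list of rows, each an object of numbers: "jaw": the opening, from 0 (shut) to 1 (fully open); "tx", "ty", "tz": the shift along the tool's x, y, z in mm; "wx", "wy", "wz": the turn, a rotation vector about the tool's x, y, z in degrees. A call has exactly 5 rows; each row is the pose to reach, as a shift and turn from the pose measured when the call began, along the tool's axes at that moment; what a row does not reach only later rows make up. A row lasts 1/10 s, in which the tool goes at most 50 mm and 8.59 degrees, less where a joint would pass 70% of its speed; a pose out of reach is approached as far as the arm can. A call with a gripper value outside its range is refused whole. The fingers move at their own pace and stop on an object; the grip force is fixed at half the most. Time passes only in rows, so rows that repeat a pose let the fingers close, or fill a call up. It gives the time, the measured TCP pose, the force and the opening at its end, in the units of the state.
- telemetry.sense(): the state, without advancing time (a new reading comes with each control period).
- imaging.get_image(name): name is "scene" or "top"; returns (picture, depth): 480x640x3 uint8, blue, green, red; 480x640 float32, mm along the optical axis (not along the pixel's ray), 0 where there is no reading.
- imaging.camera_info(name): a dict with "K" (3x3 intrinsics, pixels), "k1" (the pictures are not rectified: a ray, as slopes to the right and down, at radius r is drawn at 1 + k1 r^2 times it, then the intrinsics apply), "rvec" (rotation vector, rad) and "tvec" (3), from world to camera coordinates, as OpenCV has them. Camera axes: x right, y down, z forward; pixel columns grow to the right and rows downward; lengths in mm; the calibration is good to about 2 mm. A picture is of the moment at which its call begins. camera_info takes no time and is no camera call.
- finish_job(): hands the job in, once; it reports no verdict.
The state is a dict: "clock": time; "joint_pos": joint angles; "qvel": joint speeds; "joint_torque": joint torques, N m; "tool_pos": TCP position; "eef_rot": TCP orientation; "wrist_force": force on the tool from outside, world axes, zero at the start; "wrist_torque": the same for the moment, N m; "opening": finger opening in mm.
Only numpy, scipy, OpenCV 4.12 (cv2) and the standard library are available. Lean on these libraries where they do the work, as an engineer would, in place of code of your own. Each camera call takes 0.05 s, during which the arm holds its last target.

## Task

Lock the levelling screw of the bench shaker at its present setting. Fit the loose holding key fully down over the screw's square head with its arm beside the stop post, so that the post will stop the screw from following the nut, and let go of it; then swing the jam nut's lever clockwise (seen from above) until you feel the nut come firmly tight, about 10 N at the lever's pin and never as much as 15 N. Leave the key on, let go of the lever, and leave the bottle, jar and beaker alone.

Things in the scene. Friction and masses are not known exactly. Their poses are not given: they have to be found in the camera images.
- shaker: Low white bench shaker, origin on the table under the levelling screw's axis. A flat aluminium ear (top 40 mm above the table) carries the upright steel levelling screw, jam nut and stop post. The housing begins 75 mm from the screw along +x and is 66 mm high, 86 mm at its tray's rim.
- screw_head (a point): Top centre of the screw's square head, on the screw's axis, 80 mm above the table. The head is 22 mm square, 20 mm tall (60 to 80 mm), its top 6 mm tapered to 15 mm square. z is up; x and y are square to the flats; y is the direction a fitted key's arm must point, towards the stop post. The screw turns easily and is dragged along by the nut unless held.
- adj_screw (a joint): Turn of the levelling screw, rad, clockwise from above positive. Starts at -0.25 to -0.06; a fitted key's arm meets the stop post near 0, with up to about 0.2 of play. It must stay within 0.38 of 0.
- stop_post (a point): Axis of the upright steel stop post on the ear, 71 mm from the screw's axis: 12 mm diameter, 40 to 88 mm above the table; the point is 74 mm above the table, the height of a fitted key's arm. The arm belongs on the anticlockwise side of the post (from above), so that turning clockwise brings it against the post.
- washer (a point): Middle of the flat spring washer (48 mm diameter, 2 mm) between ear and jam nut, 41 mm above the table; tightening squeezes it by 0.1 mm or so, too little to measure. The dark hexagonal nut above it is 44 mm over corners, 42 to 54 mm above the table. It has 0.3 to 1.0 rad to turn relative to the screw before it seats; how much is not given and the lever does not show it: feel for it.
- lever_pin (a point): Middle of the upright black pin at the end of the nut's lever, on the pin's axis, 74 mm above the table, 80 mm from the screw's axis: hold or push here. Pin 14 mm diameter, top 92 mm above the table. At the start the lever sticks out on the robot's side. Swinging it clockwise (from above) tightens.
- lock_lever: The nut's lever: origin on the screw's axis at table height, x along the lever. Bar 9 mm thick, 46 mm above the table. It needs about 3.5 N at the pin before seating; at seating 4.5 N, rising by 7.5 N for each 0.1 rad. Tight after about 7 N, overtightened above about 15 N. It springs back a little on release and stays tight.
- key_grip (a point): Centre of the upright fin of the loose steel holding key (0.3 kg). Fin 12 mm thick (x), 34 mm long (y), 30 mm tall. Below it a 42 mm square socket block 26 mm tall, open underneath: hole 24 mm square, 20 mm deep, sides along x and y. The key stands on its underside, 41 mm below this point. Fully fitted, this point is on the screw's axis 21 mm above the head's top.
- key_arm (a point): Point on the key's arm 70 mm from the key's middle along the key's y, 27 mm below the fin's centre. The arm is a bar 12 mm square along +y, ending 95 mm from the middle.
- reagent: White reagent bottle, 64 mm diameter, 130 mm tall, origin at its underside. Leave alone.
- jar: Glass jar with a screw cap, 70 mm diameter, 90 mm tall, origin at its underside. Leave alone.
- beaker: Glass beaker, 70 mm diameter, 85 mm tall, origin at its underside. Leave alone.

How it is judged:
By the outcome, as a careful person would: the job done as asked, in the order asked, and still so for the second after the job is handed in, with the robot touching nothing.
It also fails if it takes over 64 s, if anything falls off the work surface, if the arm or the gripper's body presses on something with over 40 N, if the wrist force passes 120 N, or if a joint passes its speed limit or range.

## Working session

There is one attempt and no reset: what is moved stays moved. The work goes in short steps, Python scripts to look and compute and a tool call to move; the robot and the scene stay as the last step left them, time stands still between calls to the robot, and variables do not carry over. Pictures are saved under pics/ and viewed, and the job is handed in when it is done.

Besides the shell and the picture viewer there is one more tool, called in YAML: its name, and indented under it one key for each argument. carry_out: Moves the arm, as the interface text tells. Its arguments: {"type":"object","properties":{"moves":{"type":"array","items":{"type":"object","properties":{"jaw":{"type":"number"},"tx":{"type":"number"},"ty":{"type":"number"},"tz":{"type":"number"},"wx":{"type":"number"},"wy":{"type":"number"},"wz":{"type":"number"}}}}},"required":["moves"]}

```bash
mkdir -p pics
python3 - <<'E'
from plant import telemetry, imaging, bot
import cv2,numpy as np
print(telemetry.sense())
for n in("scene","top"):
    p,d=imaging.get_image(n); cv2.imwrite(f"pics/{n}0.png",p); np.save(f"{n}0.npy",d); print(n,imaging.camera_info(n))
E
```

```text
{'clock': 0.0, 'joint_pos': array([ 1.24440702e+00,  3.51232474e-01,  1.65240079e+00,  1.35364015e-05,
        1.13912136e+00, -8.46107155e-02]), 'qvel': array([ 0.00083882,  0.00082262, -0.00293355, -0.00070818,  0.00077289,
       -0.00092344]), 'joint_torque': array([ 1.94410997e-03, -4.97325754e+01, -2.85251391e+01,  7.00302003e-02,
        2.56875210e-02, -1.19106639e-04]), 'tool_pos': array([131.55480221, 533.68547501, 218.11235157]), 'eef_rot': array([ 7.87221364e-01,  6.16670241e-01, -4.89374210e-04,  3.13204572e-04]), 'wrist_force': array([1.22370845, 0.45046328, 0.40717207]), 'wrist_torque': array([ 0.00105983, -0.03071003,  0.02782934]), 'opening': 92.62722122145662}
scene {'K': array([[461.92731979,   0.        , 318.93459143],
       [  0.        , 461.92731979, 236.8886501 ],
       [  0.        ,   0.        ,   1.        ]]), 'k1': -0.053797439201613624, 'rvec': array([ 1.63116379,  2.23445871, -0.59150183]), 'tvec': array([ 146.03373761, -427.91157989, 1334.86844804])}
top {'K': array([[532.90869302,   0.        , 308.29572349],
       [  0.        , 532.90869302, 244.24084638],
       [  0.        ,   0.        ,   1.        ]]), 'k1': -0.0626297269797682, 'rvec': array([ 2.17341949, -2.16617628,  0.06059597]), 'tvec': array([  42.71282416,  545.3161905 , 1177.68831861])}
```

View pics/scene0.png

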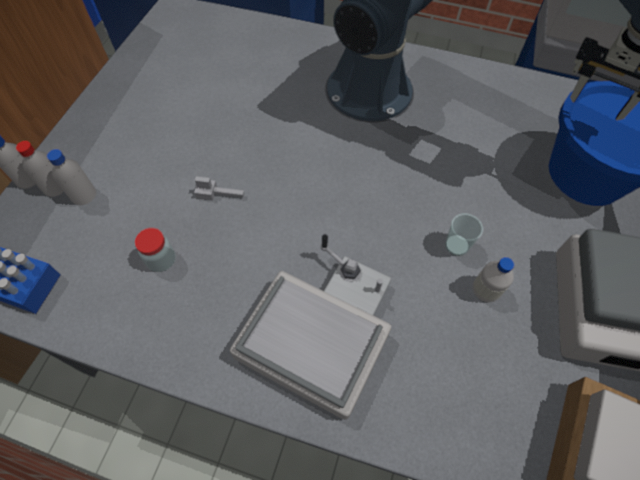

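View pics/top0.png

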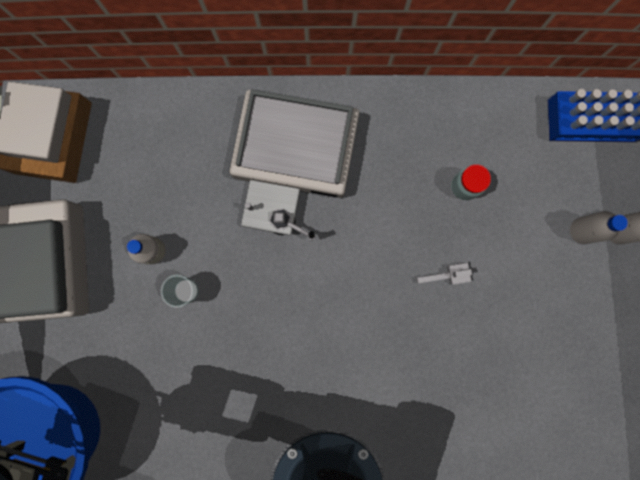

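The scene view shows the key near (215,188), the screw near (350,268) and the lever pin at (324,241). In the top view the key is at (450,275), the screw at (279,217), the pin at (313,235) and the post near (250,207).

Run:
```python
import cv2,numpy as np
t=cv2.imread("pics/top0.png");s=cv2.imread("pics/scene0.png")
a=cv2.resize(t[170:260,230:350],(780,585),interpolation=cv2.INTER_CUBIC)
cv2.imwrite("pics/t_screw.png",a)
cv2.imwrite("pics/t_key.png",cv2.resize(t[245:305,405:485],(800,600),interpolation=cv2.INTER_CUBIC))
cv2.imwrite("pics/s_screw.png",cv2.resize(s[225:315,300:420],(780,585),interpolation=cv2.INTER_CUBIC))
cv2.imwrite("pics/s_key.png",cv2.resize(s[165:210,185:245],(800,600),interpolation=cv2.INTER_CUBIC))
```

```text
(no output)
```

View pics/t_screw.png

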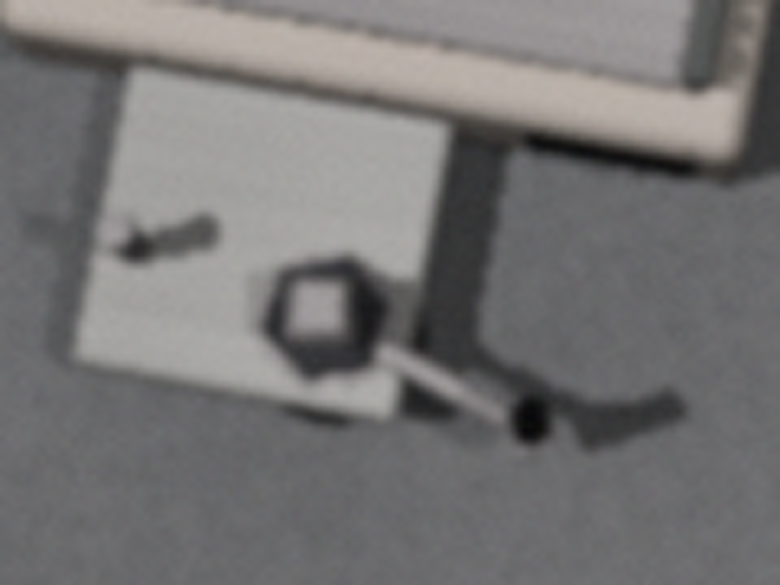

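View pics/t_key.png

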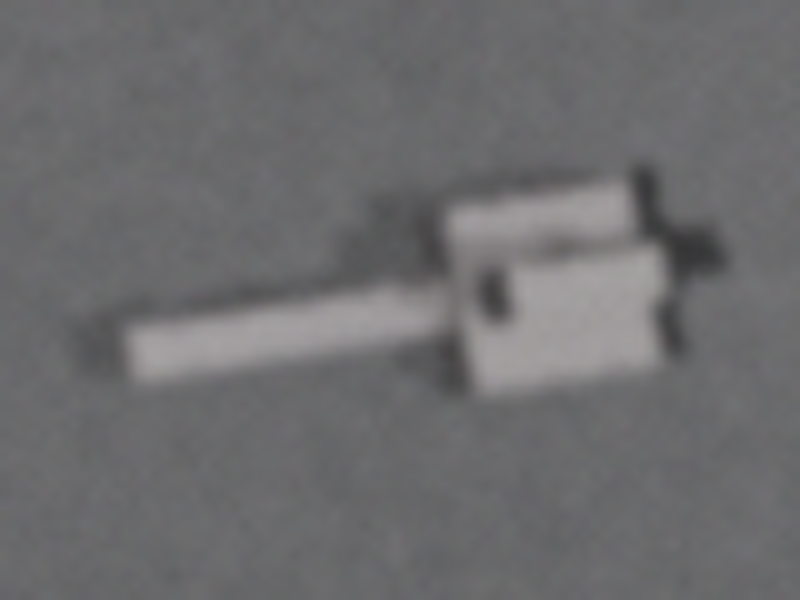

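View pics/s_screw.png

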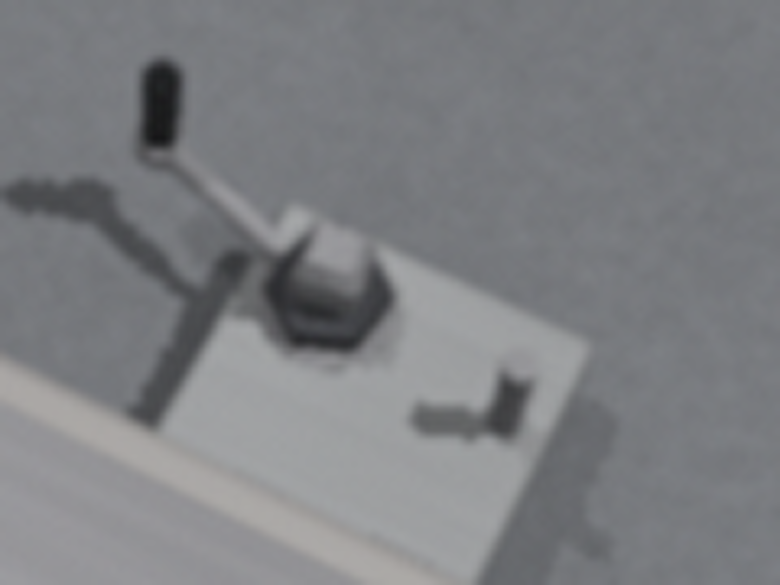

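View pics/s_key.png

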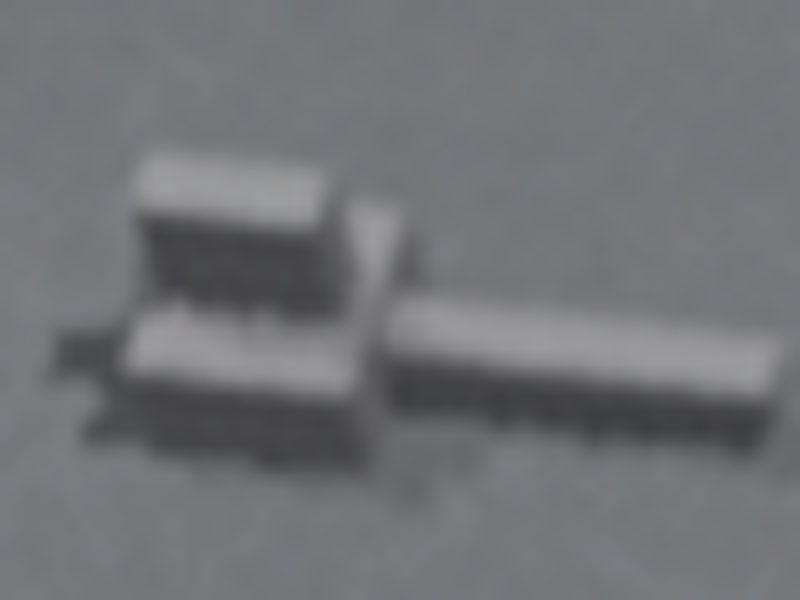

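```bash
cat > h.py <<'E'
import cv2,numpy as np
from plant import imaging,telemetry
C={n:imaging.camera_info(n) for n in("scene","top")}
def ray(n,uv):
    c=C[n];K=c["K"];x=(np.array(uv,float)-[K[0,2],K[1,2]])/K[0,0]
    s=cv2.undistortPoints(np.array([[uv]],float),K,np.array([c["k1"],0,0,0,0]))[0,0]
    R=cv2.Rodrigues(c["rvec"])[0]; return -R.T@c["tvec"],R.T@np.array([s[0],s[1],1.])
def onz(n,uv,z):
    o,d=ray(n,uv);return o+d*(z-o[2])/d[2]
def proj(n,P):
    c=C[n];return cv2.projectPoints(np.array(P,float).reshape(-1,1,3),c["rvec"],c["tvec"],c["K"],np.array([c["k1"],0,0,0,0.]))[0][:,0]
def tri(a,b):
    o1,d1=ray("scene",a);o2,d2=ray("top",b)
    t=np.linalg.lstsq(np.c_[d1,-d2],o2-o1,rcond=None)[0]
    p,q=o1+t[0]*d1,o2+t[1]*d2;return (p+q)/2,np.linalg.norm(p-q)
def crop(uv,s,off): return (np.array(uv)+.5)/s-.5+off
E
python3 - <<'E'
from h import *
np.set_printoptions(precision=1,suppress=True)
print(ray("top",(320,240))[0],ray("scene",(320,240))[0])
T=lambda u,v:crop((u,v),6.5,[230,170]);S=lambda u,v:crop((u,v),6.5,[300,225])
TK=lambda u,v:crop((u,v),10,[405,245]);SK=lambda u,v:crop((u,v),800/60,[185,165])
print("head",onz("top",T(320,305),80),onz("scene",S(342,250),80))
print("pin",onz("top",T(533,416),92),onz("scene",S(162,72),92))
print("post",onz("scene",S(519,362),88),onz("top",T(120,245),88),onz("top",T(135,248),64))
print("arm end",onz("top",TK(129,355),20),onz("scene",SK(772,362),20))
print("arm base",onz("top",TK(447,310),20),onz("scene",SK(390,318),20))
print("finTop scene",[onz("scene",SK(*p),56) for p in((150,155),(330,175),(322,225),(138,210))])
print("finTop top?",[onz("top",TK(*p),56) for p in((480,390),(505,265),(660,240),(665,365))])
print("ear corner",[onz("top",T(*p),40) for p in((75,355),(395,418),(125,70),(450,125))])
o=np.load("top0.npy");print(o[230:300:1,450].astype(int))
for x in range(440,476,2): print(x,o[258:290,x].astype(int))
E
```

```text
[ 450.4   16.4 1217.8] [1035.3  168.1  941.4]
head [600.4 107.   80. ] [598.5 109.1  80. ]
pin [562.4  36.   92. ] [559.9  36.3  92. ]
post [623.3 172.8  88. ] [619.3 172.7  88. ] [621.8 171.   64. ]
arm end [ 465.5 -200.3   20. ] [ 462.6 -202.4   20. ]
arm base [ 475.7 -271.8   20. ] [ 474.9 -273.4   20. ]
finTop scene [array([ 476.9, -312.4,   56. ]), array([ 471.1, -279.5,   56. ]), array([ 481.8, -276.2,   56. ]), array([ 488.8, -309.1,   56. ])]
finTop top? [array([ 457.6, -270. ,   56. ]), array([ 484.7, -275.9,   56. ]), array([ 490.2, -309.9,   56. ]), array([ 463.1, -310.5,   56. ])]
ear corner [array([588.3, 194.4,  40. ]), array([566.7,  84.1,  40. ]), array([687.6, 178.5,  40. ]), array([668.2,  65.9,  40. ])]
[1217 1216 1216 1218 1218 1221 1219 1218 1214 1216 1218 1214 1218 1211
 1216 1213 1216 1218 1214 1211 1212 1210 1215 1213 1212 1210 1208 1210
 1215 1215 1209 1212 1213 1208 1211 1211 1187 1181 1188 1179 1186 1181
 1186 1184 1185 1183 1185 1188 1192 1193 1192 1195 1198 1203 1197 1206
 1207 1210 1205 1204 1214 1206 1210 1205 1203 1203 1204 1206 1205 1206]
440 [1211 12
[... 2311 characters left out ...]
9 1205
 1208 1205 1205 1207]
468 [1211 1215 1215 1213 1209 1214 1212 1209 1210 1182 1184 1184 1154 1149
 1154 1153 1153 1151 1184 1182 1181 1180 1188 1185 1202 1207 1203 1203
 1202 1204 1205 1203]
470 [1214 1212 1209 1210 1211 1212 1208 1208 1206 1210 1210 1209 1154 1151
 1155 1147 1153 1207 1209 1182 1184 1176 1180 1185 1207 1204 1213 1204
 1208 1205 1205 1205]
472 [1209 1211 1212 1207 1211 1209 1210 1207 1210 1212 1211 1209 1210 1209
 1208 1206 1206 1209 1205 1207 1209 1209 1206 1209 1205 1205 1207 1210
 1205 1203 1205 1207]
474 [1211 1211 1213 1211 1210 1209 1214 1211 1209 1207 1210 1208 1209 1212
 1210 1211 1210 1207 1207 1208 1212 1206 1204 1206 1206 1206 1208 1207
 1204 1205 1204 1206]
```

Run:
```python
from h import *
np.set_printoptions(precision=2,suppress=True)
t=cv2.imread("pics/top0.png");s=cv2.imread("pics/scene0.png")
d=np.load("top0.npy")
o,_=ray("top",(300,200))
R=cv2.Rodrigues(C["top"]["rvec"])[0]
# height map
def heights(n,d,r):
    y0,y1,x0,x1=r;out=[]
    for v in range(y0,y1):
        for u in range(x0,x1):
            if d[v,u]>0:
                o,dr=ray(n,(u,v)); out.append((u,v,*(o+dr*d[v,u])))
    return np.array(out)
k=heights("top",d,(245,305,405,485))
print("table z",np.median(k[:,4]))
fin=k[k[:,4]>np.median(k[:,4])+42]
print(len(fin),fin[:,2:].mean(0), cv2.minAreaRect(fin[:,2:4].astype(np.float32)))
arm=k[(k[:,4]>10)&(k[:,3]>-262)];
print("arm",len(arm),cv2.fitLine(arm[:,2:4].astype(np.float32),cv2.DIST_HUBER,0,.01,.01).ravel(),arm[:,3].max())
print("block",cv2.minAreaRect(k[(k[:,4]>16)&(k[:,4]<32)&(k[:,3]<-272)][:,2:4].astype(np.float32)))
q=heights("top",d,(195,245,240,325))
for lo,hi in((68,100),):
    m=q[(q[:,4]>lo)&(q[:,4]<hi)]
    for c,r in(((600,107),18),((561,36),15),((621,172),15)):
        w=m[np.hypot(m[:,2]-c[0],m[:,3]-c[1])<r]; print(c,len(w),w[:,2:].mean(0) if len(w) else 0,(cv2.minAreaRect(w[:,2:4].astype(np.float32))) if len(w)>3 else 0)
cv2.imwrite("pics/t_head.png",cv2.resize(t[205:231,262:296],(800,612),interpolation=cv2.INTER_CUBIC)[:600])
cv2.imwrite("pics/s_head.png",cv2.resize(s[254:284,332:372],(800,600),interpolation=cv2.INTER_CUBIC))
```

```text
table z -0.48834724433550036
97 [ 479.86 -292.44   54.35] ((480.0219421386719, -293.52264404296875), (11.777877807617188, 35.24806594848633), 9.431821823120117)
arm 155 [   0.17   -0.99  469.57 -229.65] -198.43497603779005
block ((480.0615234375, -293.5231628417969), (41.73548889160156, 43.91423034667969), 9.743369102478027)
(600, 107) 105 [599.02 107.63  77.13] ((600.17138671875, 107.4259033203125), (22.301952362060547, 22.235939025878906), 88.73928833007812)
(561, 36) 37 [561.31  36.64  90.44] ((561.3527221679688, 36.85565185546875), (12.629037857055664, 12.336268424987793), 49.28837585449219)
(621, 172) 33 [623.71 173.2   84.18] ((624.0984497070312, 173.55905151367188), (9.22630500793457, 11.791934967041016), 2.9123923778533936)
```

View pics/t_head.png

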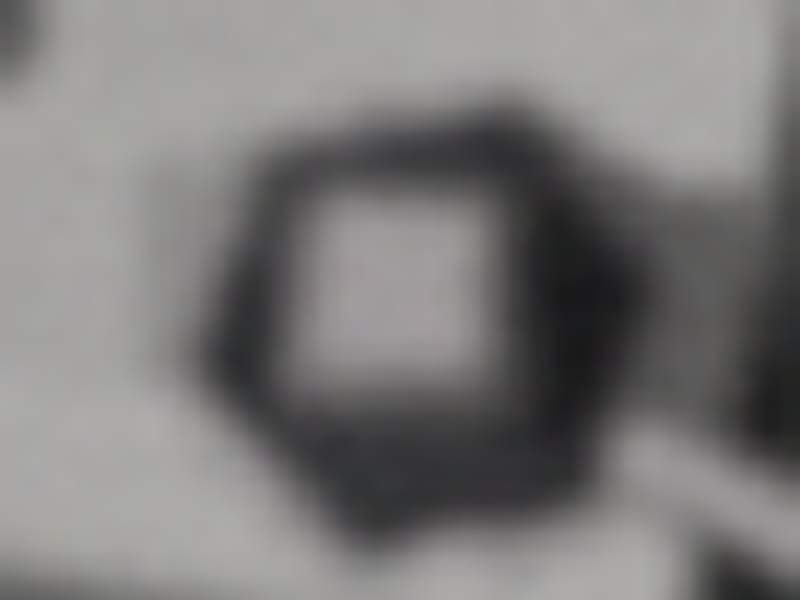

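View pics/s_head.png

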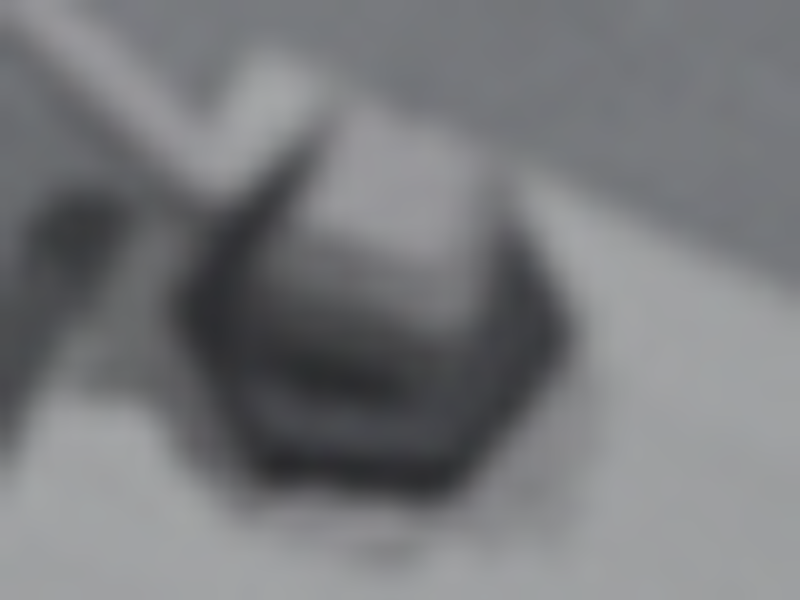

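The head centre is near (599.8, 107.4) with its y direction at about 90°. The post is near (622, 172.5) and the pin near (561.3, 36.7). The key's centre is at (480, -293.5) with its arm at about 99.5°. Next I move above the key.

```bash
cat >> h.py <<'E'
from scipy.spatial.transform import Rotation as Ro
def go(x,y,z,yaw):
    s=telemetry.sense();R=Ro.from_quat(s["eef_rot"])
    T=Ro.from_matrix(np.c_[[np.cos(np.radians(yaw)),np.sin(np.radians(yaw)),0],[np.sin(np.radians(yaw)),-np.cos(np.radians(yaw)),0],[0,0,-1]])
    print("t",np.round(s["clock"],2),"now",np.round(s["tool_pos"],1),"F",np.round(s["wrist_force"],1),"op",round(s["opening"],1))
    print("shift",np.round(R.inv().apply(np.array([x,y,z])-s["tool_pos"]),1),"rot",np.round((R.inv()*T).as_rotvec(degrees=True),1))
E
python3 -c "
from h import *
go(480,-293.5,170,9.6);go(400,200,220,76);go(300,120,220,76)"
```

```text
t 0.1 now [131.6 533.7 218.2] F [-0.1 -0.1  0.2] op 93.2
shift [-719.6  536.4   48.9] rot [ 0.   0.1 66.5]
t 0.1 now [131.6 533.7 218.2] F [-0.1 -0.1  0.2] op 93.2
shift [-259.7  340.5   -1.6] rot [-0.   0.1  0.1]
t 0.1 now [131.6 533.7 218.2] F [-0.1 -0.1  0.2] op 93.2
shift [-361.3  262.6   -1.5] rot [-0.   0.1  0.1]
```

carry_out:
  moves:
    - {"tx": -39, "ty": 30, "wz": 4}
    - {"tx": -78, "ty": 60, "wz": 8}
    - {"tx": -117, "ty": 90, "wz": 12}
    - {"tx": -156, "ty": 120, "wz": 16}
    - {"tx": -195, "ty": 150, "wz": 20}

```text
validation failed for argument at $.mo...
```

```bash
python3 -c "
from h import *
go(480,-293.5,170,9.6)"
```

```text
t 0.1 now [131.6 533.7 218.2] F [-0.1 -0.1  0.2] op 93.2
shift [-719.6  536.4   48.9] rot [ 0.   0.1 66.5]
```

All fields seem to be required.

carry_out:
  moves:
    - {"jaw": 1, "tx": -39, "ty": 30, "tz": 0, "wx": 0, "wy": 0, "wz": 4}
    - {"jaw": 1, "tx": -78, "ty": 60, "tz": 0, "wx": 0, "wy": 0, "wz": 8}
    - {"jaw": 1, "tx": -117, "ty": 90, "tz": 0, "wx": 0, "wy": 0, "wz": 12}
    - {"jaw": 1, "tx": -156, "ty": 120, "tz": 0, "wx": 0, "wy": 0, "wz": 16}
    - {"jaw": 1, "tx": -195, "ty": 150, "tz": 0, "wx": 0, "wy": 0, "wz": 20}

```text
clock: 0.6
tool_pos: [230.7, 306.6, 218.2]
eef_rot: [0.883, 0.47, -0.0, 0.0]
wrist_force: [0.8, -0.1, -0.1]
opening: 92.9
```

```bash
python3 -c "
from h import *
go(480,-293.5,170,9.6)"
```

```text
t 0.6 now [230.7 306.6 218.2] F [ 0.8 -0.1 -0.1] op 92.9
shift [-358.2  542.2   48.8] rot [ 0.   0.1 46.4]
```

carry_out:
  moves:
    - {"jaw": 1, "tx": -27, "ty": 41, "tz": 0, "wx": 0, "wy": 0, "wz": 4}
    - {"jaw": 1, "tx": -54, "ty": 82, "tz": 0, "wx": 0, "wy": 0, "wz": 8}
    - {"jaw": 1, "tx": -81, "ty": 123, "tz": 0, "wx": 0, "wy": 0, "wz": 12}
    - {"jaw": 1, "tx": -108, "ty": 164, "tz": 0, "wx": 0, "wy": 0, "wz": 16}
    - {"jaw": 1, "tx": -135, "ty": 205, "tz": 0, "wx": 0, "wy": 0, "wz": 20}

```text
clock: 1.1
tool_pos: [325.3, 78.2, 218.6]
eef_rot: [0.951, 0.308, -0.0, 0.001]
wrist_force: [1.3, 1.2, 0.0]
opening: 92.8
```

```bash
python3 -c "
from h import *
go(480,-293.5,130,9.6)"
```

```text
t 1.1 now [325.3  78.2 218.6] F [1.3 1.2 0. ] op 92.8
shift [-92.4 391.7  89. ] rot [ 0.1  0.  26.3]
```

carry_out:
  moves:
    - {"jaw": 1, "tx": -10, "ty": 43, "tz": 0, "wx": 0, "wy": 0, "wz": 4}
    - {"jaw": 1, "tx": -20, "ty": 86, "tz": 5, "wx": 0, "wy": 0, "wz": 8}
    - {"jaw": 1, "tx": -30, "ty": 129, "tz": 15, "wx": 0, "wy": 0, "wz": 12}
    - {"jaw": 1, "tx": -40, "ty": 172, "tz": 25, "wx": 0, "wy": 0, "wz": 16}
    - {"jaw": 1, "tx": -50, "ty": 215, "tz": 35, "wx": 0, "wy": 0, "wz": 20}

```text
clock: 1.6
tool_pos: [411.0, -127.4, 183.3]
eef_rot: [0.991, 0.136, 0.0, 0.0]
wrist_force: [1.0, 0.5, -0.6]
opening: 92.9
```

```bash
python3 -c "
from h import *
go(480,-293.5,130,9.6)"
```

```text
t 1.6 now [ 411.  -127.4  183.3] F [ 1.   0.5 -0.6] op 92.9
shift [ 21.6 178.5  53.5] rot [ 0.1 -0.   6.1]
```

carry_out:
  moves:
    - {"jaw": 1, "tx": 5, "ty": 40, "tz": 12, "wx": 0, "wy": 0, "wz": 2}
    - {"jaw": 1, "tx": 10, "ty": 80, "tz": 24, "wx": 0, "wy": 0, "wz": 4}
    - {"jaw": 1, "tx": 15, "ty": 120, "tz": 36, "wx": 0, "wy": 0, "wz": 6.1}
    - {"jaw": 1, "tx": 21.6, "ty": 178.5, "tz": 53, "wx": 0, "wy": 0, "wz": 6.1}
    - {"jaw": 1, "tx": 21.6, "ty": 178.5, "tz": 53, "wx": 0, "wy": 0, "wz": 6.1}

```text
clock: 2.1
tool_pos: [480.4, -296.7, 128.6]
eef_rot: [0.997, 0.082, -0.0, 0.0]
wrist_force: [-0.7, 0.5, 0.5]
opening: 92.8
```

```bash
python3 -c "
from h import *
go(480,-293.5,80,9.6)
for n in('scene','top'):
    p,d=imaging.get_image(n);np.save(n+'1.npy',d);cv2.imwrite('pics/'+n+'1.png',p)
t=cv2.imread('pics/top1.png');s=cv2.imread('pics/scene1.png')
cv2.imwrite('pics/j1.png',np.hstack([cv2.resize(t[235:315,400:490],(400,356)),cv2.resize(s[150:230,170:260],(400,356))]))
"
```

```text
t 2.1 now [ 480.4 -296.7  128.6] F [-0.7  0.5  0.5] op 92.8
shift [ 0.2 -3.3 48.6] rot [ 0.   0.  -0.2]
```

View pics/j1.png

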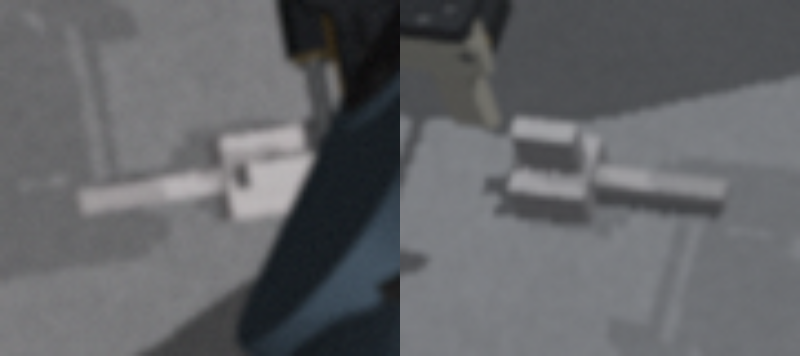

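The view shows the key undisturbed with the open fingers above it. I descend around the fin.

carry_out:
  moves:
    - {"jaw": 1, "tx": 0, "ty": -3.2, "tz": 25, "wx": 0, "wy": 0, "wz": 0}
    - {"jaw": 1, "tx": 0, "ty": -3.2, "tz": 50, "wx": 0, "wy": 0, "wz": 0}
    - {"jaw": 1, "tx": 0, "ty": -3.2, "tz": 75, "wx": 0, "wy": 0, "wz": 0}
    - {"jaw": 1, "tx": 0, "ty": -3.2, "tz": 97, "wx": 0, "wy": 0, "wz": 0}
    - {"jaw": 1, "tx": 0, "ty": -3.2, "tz": 97, "wx": 0, "wy": 0, "wz": 0}

```text
clock: 2.7
tool_pos: [477.5, -288.8, 30.7]
eef_rot: [0.997, 0.083, -0.002, -0.002]
wrist_force: [-0.5, -0.5, 0.9]
opening: 92.8
```

```bash
python3 -c "
from h import *
go(480,-293.5,30,9.6)"
```

```text
t 2.7 now [ 477.5 -288.8   30.7] F [-0.5 -0.5  0.9] op 92.8
shift [1.6 5.1 0.7] rot [-0.2  0.2 -0.1]
```

carry_out:
  moves:
    - {"jaw": 1, "tx": 1.6, "ty": 5, "tz": 0.7, "wx": 0, "wy": 0, "wz": 0}
    - {"jaw": 1, "tx": 1.6, "ty": 5, "tz": 0.7, "wx": 0, "wy": 0, "wz": 0}
    - {"jaw": 0.5, "tx": 1.6, "ty": 5, "tz": 0.7, "wx": 0, "wy": 0, "wz": 0}
    - {"jaw": 0.3, "tx": 1.6, "ty": 5, "tz": 0.7, "wx": 0, "wy": 0, "wz": 0}
    - {"jaw": 0.2, "tx": 1.6, "ty": 5, "tz": 0.7, "wx": 0, "wy": 0, "wz": 0}

```text
clock: 3.2
tool_pos: [480.1, -293.5, 30.4]
eef_rot: [0.997, 0.083, -0.002, -0.001]
wrist_force: [-0.9, -0.6, 0.2]
opening: 73.9
```

```bash
python3 -c "
from h import *
go(480,-293.5,30,9.6)"
```

```text
t 3.2 now [ 480.1 -293.5   30.4] F [-0.9 -0.6  0.2] op 73.9
shift [-0.1 -0.   0.4] rot [-0.2  0.2 -0.1]
```

carry_out:
  moves:
    - {"jaw": 0, "tx": 0, "ty": 0, "tz": 0, "wx": 0, "wy": 0, "wz": 0}
    - {"jaw": 0, "tx": 0, "ty": 0, "tz": 0, "wx": 0, "wy": 0, "wz": 0}
    - {"jaw": 0, "tx": 0, "ty": 0, "tz": 0, "wx": 0, "wy": 0, "wz": 0}
    - {"jaw": 0, "tx": 0, "ty": 0, "tz": 0, "wx": 0, "wy": 0, "wz": 0}
    - {"jaw": 0, "tx": 0, "ty": 0, "tz": 0, "wx": 0, "wy": 0, "wz": 0}

```text
clock: 3.7
tool_pos: [480.0, -293.5, 30.4]
eef_rot: [0.997, 0.083, -0.002, -0.001]
wrist_force: [-0.2, -0.5, 0.3]
opening: 34.2
```

carry_out:
  moves:
    - {"jaw": 0, "tx": 0, "ty": 0, "tz": 0, "wx": 0, "wy": 0, "wz": 0}
    - {"jaw": 0, "tx": 0, "ty": 0, "tz": 0, "wx": 0, "wy": 0, "wz": 0}
    - {"jaw": 0, "tx": 0, "ty": 0, "tz": 0, "wx": 0, "wy": 0, "wz": 0}
    - {"jaw": 0, "tx": 0, "ty": 0, "tz": 0, "wx": 0, "wy": 0, "wz": 0}
    - {"jaw": 0, "tx": 0, "ty": 0, "tz": 0, "wx": 0, "wy": 0, "wz": 0}

```text
clock: 4.2
tool_pos: [480.1, -293.5, 30.4]
eef_rot: [0.997, 0.083, -0.002, -0.001]
wrist_force: [-0.3, -0.3, 0.1]
opening: 11.9
```

carry_out:
  moves:
    - {"jaw": 0, "tx": 0, "ty": 0, "tz": -15, "wx": 0, "wy": 0, "wz": 0}
    - {"jaw": 0, "tx": 0, "ty": 0, "tz": -40, "wx": 0, "wy": 0, "wz": 0}
    - {"jaw": 0, "tx": 0, "ty": 0, "tz": -75, "wx": 0, "wy": 0, "wz": 0}
    - {"jaw": 0, "tx": 0, "ty": 0, "tz": -110, "wx": 0, "wy": 0, "wz": 0}
    - {"jaw": 0, "tx": 0, "ty": 0, "tz": -130, "wx": 0, "wy": 0, "wz": 0}

```text
clock: 4.7
tool_pos: [481.2, -294.2, 164.1]
eef_rot: [0.997, 0.083, -0.001, -0.0]
wrist_force: [0.1, -0.6, -2.6]
opening: 11.9
```

```bash
python3 -c "
from h import *
go(599.8,107.4,155,0)"
```

```text
t 4.7 now [ 481.2 -294.2  164.1] F [ 0.1 -0.6 -2.6] op 11.9
shift [ 183.5 -376.4    9.1] rot [-0.   0.1  9.5]
```

carry_out:
  moves:
    - {"jaw": 0, "tx": 10, "ty": -21, "tz": 0, "wx": 0, "wy": 0, "wz": 1}
    - {"jaw": 0, "tx": 28, "ty": -57, "tz": 0, "wx": 0, "wy": 0, "wz": 2}
    - {"jaw": 0, "tx": 47, "ty": -96, "tz": 0, "wx": 0, "wy": 0, "wz": 4}
    - {"jaw": 0, "tx": 66, "ty": -135, "tz": 0, "wx": 0, "wy": 0, "wz": 6}
    - {"jaw": 0, "tx": 85, "ty": -174, "tz": 0, "wx": 0, "wy": 0, "wz": 8}

```text
clock: 5.2
tool_pos: [536.3, -106.9, 165.1]
eef_rot: [1.0, 0.012, -0.0, -0.0]
wrist_force: [0.8, -1.0, -2.7]
opening: 12.0
```

```bash
python3 -c "
from h import *
go(599.8,107.4,155,0)"
```

```text
t 5.2 now [ 536.3 -106.9  165.1] F [ 0.8 -1.  -2.7] op 12.0
shift [  68.8 -212.6   10.2] rot [-0.   0.1  1.4]
```

carry_out:
  moves:
    - {"jaw": 0, "tx": 13, "ty": -40, "tz": 0, "wx": 0, "wy": 0, "wz": 0.5}
    - {"jaw": 0, "tx": 26, "ty": -80, "tz": 0, "wx": 0, "wy": 0, "wz": 1.4}
    - {"jaw": 0, "tx": 39, "ty": -120, "tz": 0, "wx": 0, "wy": 0, "wz": 1.4}
    - {"jaw": 0, "tx": 49, "ty": -152, "tz": 0, "wx": 0, "wy": 0, "wz": 1.4}
    - {"jaw": 0, "tx": 55, "ty": -170, "tz": 0, "wx": 0, "wy": 0, "wz": 1.4}

```text
clock: 5.7
tool_pos: [587.2, 67.0, 166.1]
eef_rot: [1.0, 0.001, -0.0, -0.0]
wrist_force: [0.2, -1.3, -2.1]
opening: 12.5
```

```bash
python3 -c "
from h import *
go(599.8,107.4,150,0)"
```

```text
t 5.7 now [587.2  67.  166.1] F [ 0.2 -1.3 -2.1] op 12.5
shift [ 12.7 -40.3  16.1] rot [-0.   0.   0.1]
```

carry_out:
  moves:
    - {"jaw": 0, "tx": 6, "ty": -20, "tz": 8, "wx": 0, "wy": 0, "wz": 0}
    - {"jaw": 0, "tx": 12.7, "ty": -40, "tz": 16, "wx": 0, "wy": 0, "wz": 0}
    - {"jaw": 0, "tx": 12.7, "ty": -40, "tz": 25, "wx": 0, "wy": 0, "wz": 0}
    - {"jaw": 0, "tx": 12.7, "ty": -40, "tz": 25, "wx": 0, "wy": 0, "wz": 0}
    - {"jaw": 0, "tx": 12.7, "ty": -40, "tz": 25, "wx": 0, "wy": 0, "wz": 0}

```text
clock: 6.2
tool_pos: [599.5, 106.4, 141.5]
eef_rot: [1.0, 0.001, -0.0, -0.0]
wrist_force: [-0.9, -0.2, -2.5]
opening: 11.9
```

```bash
python3 -c "
from h import *
go(599.8,107.4,130,0)
for n in('scene','top'):
    p,d=imaging.get_image(n);np.save(n+'2.npy',d);cv2.imwrite('pics/'+n+'2.png',p)
t=cv2.imread('pics/top2.png');s=cv2.imread('pics/scene2.png')
cv2.imwrite('pics/t2.png',cv2.resize(t[170:260,220:340],(800,600),interpolation=cv2.INTER_CUBIC))
cv2.imwrite('pics/s2.png',cv2.resize(s[215:305,300:420],(800,600),interpolation=cv2.INTER_CUBIC))
"
```

```text
t 6.2 now [599.5 106.4 141.5] F [-0.9 -0.2 -2.5] op 11.9
shift [ 0.3 -1.  11.5] rot [-0.   0.   0.1]
```

View pics/t2.png

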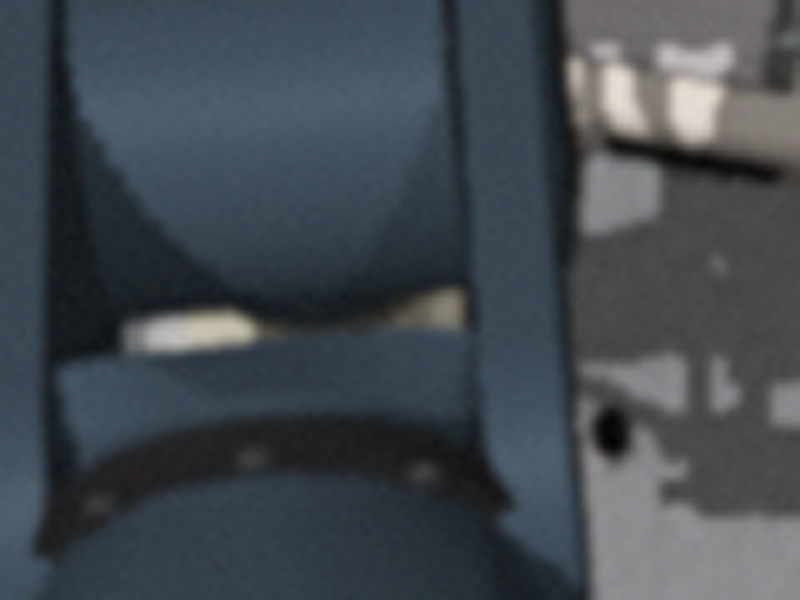

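View pics/s2.png

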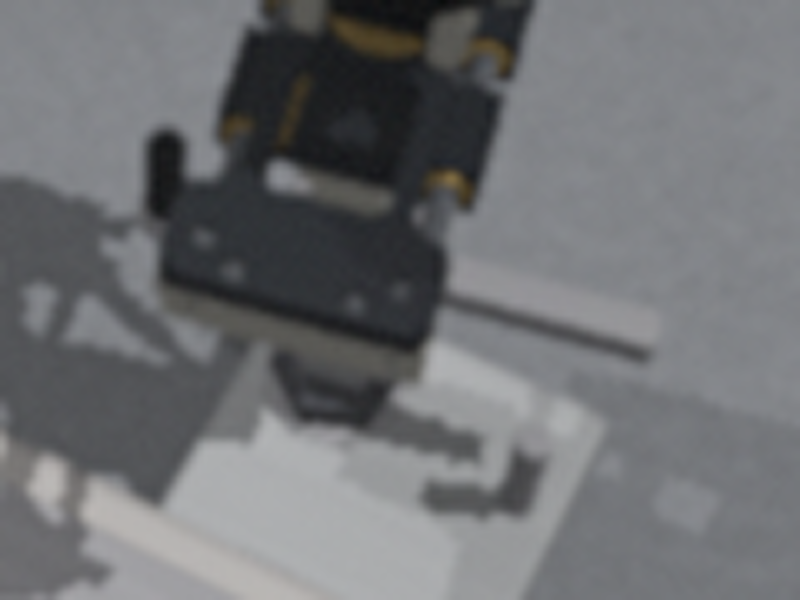

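```bash
python3 -c "
from h import *
c=lambda u,v:crop((u,v),20/3,[300,215])
print(onz('scene',c(658,328),131),onz('scene',c(447,276),131))
for p in ((660,312),(652,345),(650,357),(447,258),(447,292)): print(onz('scene',c(*p),131))
"
```

```text
[598.20102226 199.4160995  131.        ] [600.52795203 135.64344194 131.        ]
[592.84347539 198.80991907 131.        ]
[604.20870914 198.96715086 131.        ]
[608.22624322 199.27946853 131.        ]
[594.66456137 134.10640887 131.        ]
[605.70777102 137.00158464 131.        ]
```

Run:
```python
from h import *
np.set_printoptions(precision=1,suppress=True)
c=lambda u,v:crop((u,v),20,[332,254])
for p in ((398,185),(345,125),(480,160),(445,250),(310,205)): print(onz('scene',c(*p),80))
s=cv2.imread('pics/scene0.png')
d=np.load('scene0.npy');L=[]
for v in range(250,290):
    for u in range(300,400):
        if d[v,u]>0:
            o,r=ray('scene',(u,v));L.append([u,v,*(o+r*d[v,u]),s[v,u].mean()])
L=np.array(L)
h=L[(np.hypot(L[:,2]-600,L[:,3]-107)<20)&(L[:,4]>74)]
print(len(h),h[:,2:5].mean(0),h[h[:,4]>77][:,2:5].mean(0),cv2.minAreaRect(h[:,2:4].astype(np.float32)))
for a in h[h[:,1].argsort()]: print(a)
```

```text
[598.4 107.4  80. ]
[593.3 100.2  80. ]
[593.  114.8  80. ]
[604.2 114.1  80. ]
[603.5  99.3  80. ]
100 [600.9 106.   79. ] [600.3 106.2  80.2] ((599.4085083007812, 106.0363540649414), (21.981382369995117, 22.801755905151367), 89.45156860351562)
[347.  259.  589.8  95.7  74.4 144. ]
[348.  259.  592.2  98.2  80.2 134.3]
[349.  259.  591.2 100.1  79.5 139. ]
[350.  259.  591.6 102.3  81.5 142. ]
[351.  259.  588.  103.9  75.8 132.3]
[347.  260.  593.3  96.5  76.7 126. ]
[348.  260.  594.9  98.9  81.1 126.7]
[349.  260.  594.3 100.9  81.2 145.3]
[350.  260.  594.  102.9  81.9 151.7]
[351.  260.  592.6 104.8  80.3 147. ]
[352.  260.  592.4 106.9  81.1 141. ]
[353.  260.  591.9 108.9  81.6 139.7]
[354.  260.  589.7 110.7  78.5 133. ]
[346.  261.  595.6  95.1  75.4 113. ]
[347.  261.  596.3  97.3  78.1 104.7]
[348.  261.  597.8  99.6  82.4 129.3]
[349.  261.  596.5 101.5  81.1 148.7]
[350.  261.  596.4 103.6  82.2 153. ]
[351.  261.  596.2 105.6  83.  152.3]
[352.  261.  594.  107.4  79.9 151.3]
[353.  261.  594.8 109.6  82.7 151.7]
[354.  261.  593.6 111.5  81.6 145. ]
[355.  261.  591.7
[... 2245 characters left out ...]
7.1  77.5  83.7]
[346.  267.  608.6  98.9  74.4  95. ]
[347.  267.  608.9 101.   76.4 102. ]
[348.  267.  608.5 103.   76.9 104.7]
[349.  267.  607.7 105.   76.6 104.3]
[350.  267.  607.3 107.   76.9 111. ]
[351.  267.  606.9 109.   77.5 116. ]
[352.  267.  605.8 111.   76.7 122. ]
[353.  267.  606.8 113.2  79.9 125. ]
[354.  267.  605.2 115.   77.9 124.3]
[348.  268.  610.  103.6  75.4  95.3]
[349.  268.  609.3 105.5  75.3  98.7]
[350.  268.  608.8 107.5  75.5 106.3]
[352.  268.  607.6 111.5  75.7 114.7]
[353.  268.  608.9 113.8  79.5 118. ]
[354.  268.  607.8 115.7  78.7 120.3]
[351.  269.  610.2 110.1  75.1  98. ]
[353.  269.  609.6 114.2  76.5 114. ]
[354.  269.  610.1 116.3  78.7 116. ]
```

The scene view puts the held key's arm end near pixel (398,264) and its arm about parallel to the head's flats. The key sits over the head within about 1–2 mm, inside the taper's capture range, so I lower it in steps while watching the force.

carry_out:
  moves:
    - {"jaw": 0, "tx": 0.2, "ty": -0.8, "tz": 8, "wx": 0, "wy": 0, "wz": 0}
    - {"jaw": 0, "tx": 0.2, "ty": -0.8, "tz": 16, "wx": 0, "wy": 0, "wz": 0}
    - {"jaw": 0, "tx": 0.2, "ty": -0.8, "tz": 24, "wx": 0, "wy": 0, "wz": 0}
    - {"jaw": 0, "tx": 0.2, "ty": -0.8, "tz": 28, "wx": 0, "wy": 0, "wz": 0}
    - {"jaw": 0, "tx": 0.2, "ty": -0.8, "tz": 28, "wx": 0, "wy": 0, "wz": 0}

```text
clock: 6.8
tool_pos: [599.7, 107.1, 112.9]
eef_rot: [1.0, 0.001, -0.001, -0.0]
wrist_force: [-0.0, -0.2, -2.3]
opening: 11.9
```

```bash
python3 -c "
from h import *
go(599.7,107.3,90.4,0)"
```

```text
t 6.8 now [599.7 107.1 112.9] F [-0.  -0.2 -2.3] op 11.9
shift [ 0.1 -0.2 22.5] rot [-0.   0.1  0.1]
```

carry_out:
  moves:
    - {"jaw": 0, "tx": 0.1, "ty": -0.2, "tz": 2, "wx": 0, "wy": 0, "wz": 0}
    - {"jaw": 0, "tx": 0.1, "ty": -0.2, "tz": 4, "wx": 0, "wy": 0, "wz": 0}
    - {"jaw": 0, "tx": 0.1, "ty": -0.2, "tz": 6, "wx": 0, "wy": 0, "wz": 0}
    - {"jaw": 0, "tx": 0.1, "ty": -0.2, "tz": 7, "wx": 0, "wy": 0, "wz": 0}
    - {"jaw": 0, "tx": 0.1, "ty": -0.2, "tz": 7, "wx": 0, "wy": 0, "wz": 0}

```text
clock: 7.3
tool_pos: [599.7, 107.3, 105.8]
eef_rot: [1.0, 0.001, -0.001, -0.0]
wrist_force: [0.0, 0.1, -2.0]
opening: 12.0
```

```bash
python3 -c "
from h import *
go(599.7,107.3,90.4,0);print(telemetry.sense()['wrist_torque'])"
```

```text
t 7.3 now [599.7 107.3 105.8] F [ 0.   0.1 -2. ] op 12.0
shift [ 0.   0.  15.4] rot [-0.   0.1  0.1]
[-0.07568183  0.10791853 -0.04014821]
```

carry_out:
  moves:
    - {"jaw": 0, "tx": 0, "ty": 0, "tz": 1, "wx": 0, "wy": 0, "wz": 0}
    - {"jaw": 0, "tx": 0, "ty": 0, "tz": 2, "wx": 0, "wy": 0, "wz": 0}
    - {"jaw": 0, "tx": 0, "ty": 0, "tz": 3, "wx": 0, "wy": 0, "wz": 0}
    - {"jaw": 0, "tx": 0, "ty": 0, "tz": 4, "wx": 0, "wy": 0, "wz": 0}
    - {"jaw": 0, "tx": 0, "ty": 0, "tz": 5, "wx": 0, "wy": 0, "wz": 0}

```text
clock: 7.8
tool_pos: [599.8, 107.6, 100.8]
eef_rot: [1.0, 0.001, -0.001, -0.001]
wrist_force: [0.0, 3.5, -1.2]
opening: 12.0
```

```bash
python3 -c "
from h import *
go(599.7,107.3,90.4,0);print(telemetry.sense()['wrist_torque'])"
```

```text
t 7.8 now [599.8 107.6 100.8] F [ 0.   3.5 -1.2] op 12.0
shift [-0.   0.3 10.4] rot [-0.1  0.1  0.1]
[ 0.66265788  0.03980418 -0.02344244]
```

The head pushes the key toward +y by 3.5 N, so I yield about 0.8 mm that way and continue.

carry_out:
  moves:
    - {"jaw": 0, "tx": 0, "ty": -0.8, "tz": 0, "wx": 0, "wy": 0, "wz": 0}
    - {"jaw": 0, "tx": 0, "ty": -0.8, "tz": 1, "wx": 0, "wy": 0, "wz": 0}
    - {"jaw": 0, "tx": 0, "ty": -0.8, "tz": 2, "wx": 0, "wy": 0, "wz": 0}
    - {"jaw": 0, "tx": 0, "ty": -0.8, "tz": 3, "wx": 0, "wy": 0, "wz": 0}
    - {"jaw": 0, "tx": 0, "ty": -0.8, "tz": 3, "wx": 0, "wy": 0, "wz": 0}

```text
clock: 8.3
tool_pos: [599.6, 108.3, 97.6]
eef_rot: [1.0, 0.001, -0.001, -0.0]
wrist_force: [0.6, -0.3, -1.8]
opening: 11.9
```

```bash
python3 -c "
from h import *
go(599.7,107.3,90.4,0);print(telemetry.sense()['wrist_torque'])"
```

```text
t 8.3 now [599.6 108.3  97.6] F [ 0.6 -0.3 -1.8] op 11.9
shift [0.1 1.  7.2] rot [-0.   0.1  0.1]
[-0.11383865  0.07613081  0.01221267]
```

Free again, past the taper. I continue to the bottom.

carry_out:
  moves:
    - {"jaw": 0, "tx": 0, "ty": 0, "tz": 1.5, "wx": 0, "wy": 0, "wz": 0}
    - {"jaw": 0, "tx": 0, "ty": 0, "tz": 3, "wx": 0, "wy": 0, "wz": 0}
    - {"jaw": 0, "tx": 0, "ty": 0, "tz": 4.5, "wx": 0, "wy": 0, "wz": 0}
    - {"jaw": 0, "tx": 0, "ty": 0, "tz": 5.5, "wx": 0, "wy": 0, "wz": 0}
    - {"jaw": 0, "tx": 0, "ty": 0, "tz": 6, "wx": 0, "wy": 0, "wz": 0}

```text
clock: 8.8
tool_pos: [599.6, 108.3, 91.4]
eef_rot: [1.0, 0.001, -0.001, -0.0]
wrist_force: [-0.5, 0.7, -2.0]
opening: 11.7
```

```bash
python3 -c "
from h import *
go(599.7,107.3,90.4,0);print(telemetry.sense()['wrist_torque'])"
```

```text
t 8.8 now [599.6 108.3  91.4] F [-0.5  0.7 -2. ] op 11.7
shift [0.1 1.  1. ] rot [-0.   0.1  0.1]
[-0.08068185  0.10833677  0.00215986]
```

carry_out:
  moves:
    - {"jaw": 0, "tx": 0, "ty": 0, "tz": 0.5, "wx": 0, "wy": 0, "wz": 0}
    - {"jaw": 0, "tx": 0, "ty": 0, "tz": 1, "wx": 0, "wy": 0, "wz": 0}
    - {"jaw": 0, "tx": 0, "ty": 0, "tz": 1.3, "wx": 0, "wy": 0, "wz": 0}
    - {"jaw": 0, "tx": 0, "ty": 0, "tz": 1.5, "wx": 0, "wy": 0, "wz": 0}
    - {"jaw": 0, "tx": 0, "ty": 0, "tz": 1.5, "wx": 0, "wy": 0, "wz": 0}

```text
clock: 9.3
tool_pos: [599.6, 108.3, 90.3]
eef_rot: [1.0, 0.001, -0.001, -0.0]
wrist_force: [-1.6, -1.1, 3.1]
opening: 11.7
```

```bash
python3 -c "
from h import *
go(599.7,107.3,90.4,0);print(telemetry.sense()['wrist_torque'])"
```

```text
t 9.3 now [599.6 108.3  90.3] F [-1.6 -1.1  3.1] op 11.7
shift [ 0.1  1.  -0.1] rot [-0.   0.1  0.1]
[-0.10828573  0.448905   -0.00358614]
```

The key bottomed at TCP z 90.3 (expected 90.4) with the force reversing. I release it.

carry_out:
  moves:
    - {"jaw": 0.4, "tx": 0, "ty": 0, "tz": -0.5, "wx": 0, "wy": 0, "wz": 0}
    - {"jaw": 0.4, "tx": 0, "ty": 0, "tz": -0.5, "wx": 0, "wy": 0, "wz": 0}
    - {"jaw": 0.4, "tx": 0, "ty": 0, "tz": -0.5, "wx": 0, "wy": 0, "wz": 0}
    - {"jaw": 0.4, "tx": 0, "ty": 0, "tz": -0.5, "wx": 0, "wy": 0, "wz": 0}
    - {"jaw": 0.4, "tx": 0, "ty": 0, "tz": -0.5, "wx": 0, "wy": 0, "wz": 0}

```text
clock: 9.8
tool_pos: [599.6, 108.3, 90.7]
eef_rot: [1.0, 0.001, -0.001, -0.0]
wrist_force: [-0.1, -0.0, -0.7]
opening: 36.9
```

carry_out:
  moves:
    - {"jaw": 0.4, "tx": 0, "ty": 0, "tz": -10, "wx": 0, "wy": 0, "wz": 0}
    - {"jaw": 0.4, "tx": 0, "ty": 0, "tz": -25, "wx": 0, "wy": 0, "wz": 0}
    - {"jaw": 0.4, "tx": 0, "ty": 0, "tz": -40, "wx": 0, "wy": 0, "wz": 0}
    - {"jaw": 0.4, "tx": 0, "ty": 0, "tz": -50, "wx": 0, "wy": 0, "wz": 0}
    - {"jaw": 0.4, "tx": 0, "ty": 0, "tz": -50, "wx": 0, "wy": 0, "wz": 0}

```text
clock: 10.3
tool_pos: [600.7, 108.3, 142.9]
eef_rot: [1.0, 0.001, 0.001, -0.001]
wrist_force: [0.2, -0.4, -0.0]
opening: 37.2
```

```bash
python3 -c "
from h import *
go(561.3,36.7,140,-28)"
```

```text
t 10.3 now [600.7 108.3 142.9] F [ 0.2 -0.4 -0. ] op 37.2
shift [-39.5  71.6   2.8] rot [-0.1 -0.1 28.1]
```

carry_out:
  moves:
    - {"jaw": 0.3, "tx": -8, "ty": 14, "tz": 0, "wx": 0, "wy": 0, "wz": 6}
    - {"jaw": 0.3, "tx": -16, "ty": 29, "tz": 0, "wx": 0, "wy": 0, "wz": 13}
    - {"jaw": 0.3, "tx": -26, "ty": 47, "tz": 1, "wx": 0, "wy": 0, "wz": 20}
    - {"jaw": 0.3, "tx": -36, "ty": 65, "tz": 2, "wx": 0, "wy": 0, "wz": 28}
    - {"jaw": 0.3, "tx": -39.5, "ty": 71, "tz": 3, "wx": 0, "wy": 0, "wz": 28}

```text
clock: 10.8
tool_pos: [560.4, 36.2, 139.5]
eef_rot: [0.97, -0.243, 0.0, -0.001]
wrist_force: [0.3, -0.1, -0.1]
opening: 28.0
```

```bash
python3 -c "
from h import *
for n in('scene','top'):
    p,d=imaging.get_image(n);np.save(n+'3.npy',d);cv2.imwrite('pics/'+n+'3.png',p)
t=cv2.imread('pics/top3.png');s=cv2.imread('pics/scene3.png')
cv2.imwrite('pics/t3.png',cv2.resize(t[170:260,220:340],(800,600),interpolation=cv2.INTER_CUBIC))
cv2.imwrite('pics/s3.png',cv2.resize(s[215:305,300:420],(800,600),interpolation=cv2.INTER_CUBIC))
go(561.2,37.2,100,-28)
"
```

```text
t 10.9 now [561.   36.9 139.6] F [-0.7  0.3 -0.5] op 28.2
shift [ 0.  -0.3 39.6] rot [-0.1 -0.   0.3]
```

View pics/t3.png

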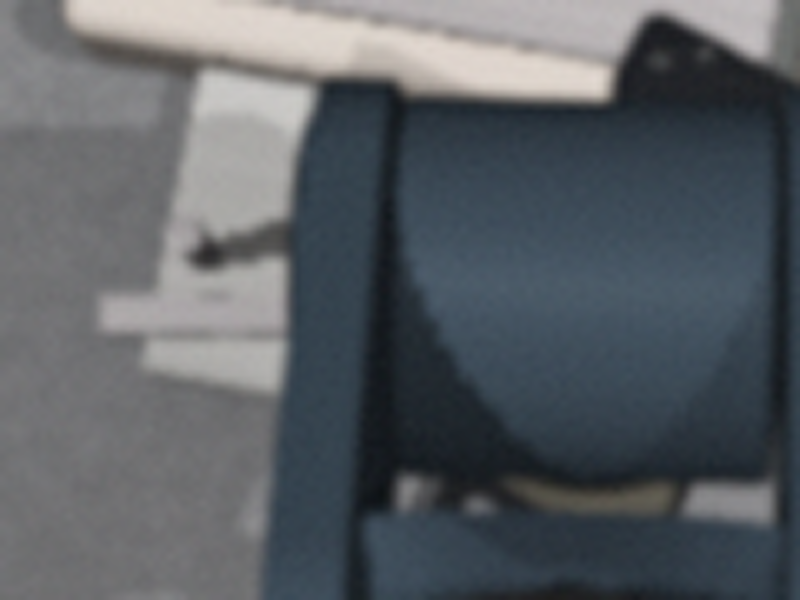

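View pics/s3.png

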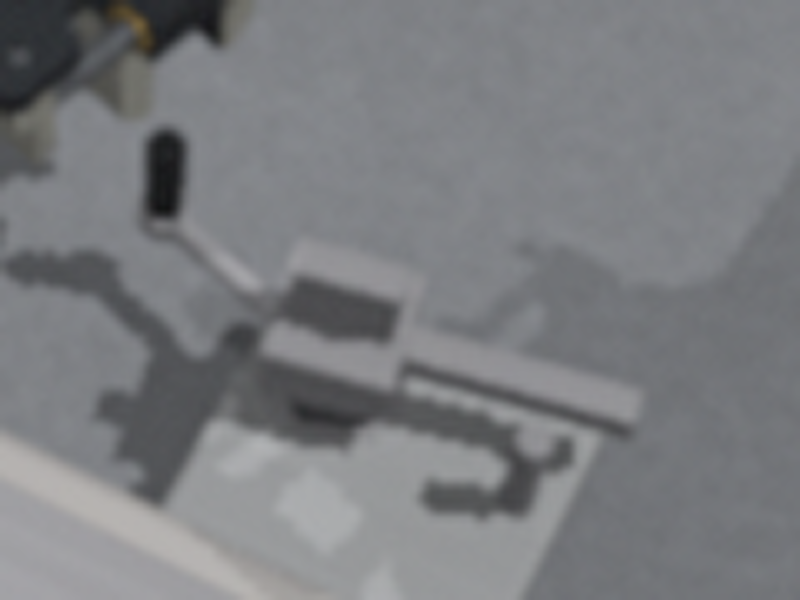

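The key sits level on the head. Its arm end is at about (396,275) in the scene view, on the correct side of the post at about (381,282). The pin stands at about (325,239), between the fingertips' projections. I descend around the pin.

carry_out:
  moves:
    - {"jaw": 0.3, "tx": 0, "ty": -0.3, "tz": 20, "wx": 0, "wy": 0, "wz": 0.3}
    - {"jaw": 0.3, "tx": 0, "ty": -0.3, "tz": 38, "wx": 0, "wy": 0, "wz": 0.3}
    - {"jaw": 0.3, "tx": 0, "ty": -0.3, "tz": 44, "wx": 0, "wy": 0, "wz": 0.3}
    - {"jaw": 0.3, "tx": 0, "ty": -0.3, "tz": 49, "wx": 0, "wy": 0, "wz": 0.3}
    - {"jaw": 0.3, "tx": 0, "ty": -0.3, "tz": 52, "wx": 0, "wy": 0, "wz": 0.3}

```text
clock: 11.4
tool_pos: [561.6, 37.6, 87.7]
eef_rot: [0.97, -0.242, 0.001, -0.001]
wrist_force: [0.7, 0.4, 1.1]
opening: 28.3
```

```bash
python3 -c "
from h import *
go(561.2,37.2,59,-28)
"
```

```text
t 11.4 now [561.6  37.6  87.7] F [0.7 0.4 1.1] op 28.3
shift [-0.2  0.6 28.7] rot [-0.1 -0.1  0. ]
```

carry_out:
  moves:
    - {"jaw": 0.3, "tx": 0, "ty": 0.4, "tz": 8, "wx": 0, "wy": 0, "wz": 0}
    - {"jaw": 0.3, "tx": 0, "ty": 0.4, "tz": 16, "wx": 0, "wy": 0, "wz": 0}
    - {"jaw": 0.3, "tx": 0, "ty": 0.4, "tz": 22, "wx": 0, "wy": 0, "wz": 0}
    - {"jaw": 0.3, "tx": 0, "ty": 0.4, "tz": 28, "wx": 0, "wy": 0, "wz": 0}
    - {"jaw": 0.3, "tx": 0, "ty": 0.4, "tz": 28, "wx": 0, "wy": 0, "wz": 0}

```text
clock: 11.9
tool_pos: [561.0, 37.2, 58.8]
eef_rot: [0.97, -0.242, -0.0, -0.001]
wrist_force: [-0.1, -0.5, 0.2]
opening: 28.0
```

```bash
cat >> h.py <<'E'
CX,CY=599.6,108.2
def st():
    """state in lever polar terms; then arc table"""
    s=telemetry.sense();R=Ro.from_quat(s["eef_rot"]).as_matrix();p=s["tool_pos"];th=np.degrees(np.arctan2(p[1]-CY,p[0]-CX))%360
    yaw=np.degrees(np.arctan2(R[1,0],R[0,0]));f=R.T@s["wrist_force"]
    print("t %.2f z %.1f r %.1f th %.1f yaw %.1f(want %.1f) Ftool"%(s["clock"],p[2],np.hypot(p[0]-CX,p[1]-CY),th,yaw,th-270+0),np.round(f,1),"op",round(s["opening"],1))
def arc(dths,r=80,z=58):
    s=telemetry.sense();R=Ro.from_quat(s["eef_rot"]);p=s["tool_pos"];th=np.degrees(np.arctan2(p[1]-CY,p[0]-CX))
    for d in dths:
        a=th-d;ar=np.radians(a);w=np.array([CX+r*np.cos(ar),CY+r*np.sin(ar),z]);ya=np.radians(a+90)
        T=Ro.from_matrix(np.c_[[np.cos(ya),np.sin(ya),0],[np.sin(ya),-np.cos(ya),0],[0,0,-1]])
        print(d,np.round(R.inv().apply(w-p),1),np.round((R.inv()*T).as_rotvec(degrees=True),1))
E
python3 -c "
from h import *
st();arc([1,2,3,4,5])
"
```

```text
t 11.90 z 58.8 r 80.8 th 241.4 yaw -28.0(want -28.6) Ftool [ 0.1  0.5 -0.2] op 28.0
1 [-1.4 -0.8  0.8] [-0.1  0.   1.6]
2 [-2.8 -0.9  0.8] [-0.1  0.   2.6]
3 [-4.2 -1.   0.8] [-0.1  0.   3.6]
4 [-5.6 -1.1  0.8] [-0.1  0.   4.6]
5 [-7.  -1.2  0.8] [-0.1  0.   5.6]
```

carry_out:
  moves:
    - {"jaw": 0.3, "tx": -1.5, "ty": -0.8, "tz": 0, "wx": 0, "wy": 0, "wz": 1}
    - {"jaw": 0.3, "tx": -3, "ty": -0.9, "tz": 0, "wx": 0, "wy": 0, "wz": 2}
    - {"jaw": 0.3, "tx": -4.5, "ty": -1, "tz": 0, "wx": 0, "wy": 0, "wz": 3}
    - {"jaw": 0.3, "tx": -6, "ty": -1.1, "tz": 0, "wx": 0, "wy": 0, "wz": 4}
    - {"jaw": 0.3, "tx": -8, "ty": -1.2, "tz": 0, "wx": 0, "wy": 0, "wz": 5.6}

```text
clock: 12.4
tool_pos: [554.6, 42.1, 59.1]
eef_rot: [0.957, -0.29, 0.0, -0.001]
wrist_force: [1.2, -0.4, -0.4]
opening: 27.7
```

```bash
python3 -c "
from h import *
st();arc([1,2,3,4,5])
"
```

```text
t 12.40 z 59.1 r 80.0 th 235.8 yaw -33.7(want -34.2) Ftool [ 1.3 -0.3  0.4] op 27.7
1 [-1.4  0.   1.1] [-0.1 -0.   1.6]
2 [-2.8 -0.   1.1] [-0.1 -0.   2.6]
3 [-4.2 -0.1  1.1] [-0.1 -0.   3.6]
4 [-5.6 -0.2  1.1] [-0.1 -0.   4.6]
5 [-7.  -0.3  1.1] [-0.1 -0.   5.6]
```

carry_out:
  moves:
    - {"jaw": 0.3, "tx": -1.4, "ty": 0, "tz": 0, "wx": 0, "wy": 0, "wz": 1.5}
    - {"jaw": 0.3, "tx": -2.8, "ty": 0, "tz": 0, "wx": 0, "wy": 0, "wz": 2.6}
    - {"jaw": 0.3, "tx": -4.2, "ty": -0.1, "tz": 0, "wx": 0, "wy": 0, "wz": 3.6}
    - {"jaw": 0.3, "tx": -5.6, "ty": -0.2, "tz": 0, "wx": 0, "wy": 0, "wz": 4.6}
    - {"jaw": 0.3, "tx": -7, "ty": -0.3, "tz": 0.5, "wx": 0, "wy": 0, "wz": 5.6}

```text
clock: 12.9
tool_pos: [548.9, 46.3, 58.6]
eef_rot: [0.942, -0.337, 0.0, -0.001]
wrist_force: [0.3, 0.0, 0.6]
opening: 27.7
```

```bash
python3 -c "
from h import *
st();arc([1,2,3,4,5,6])
"
```

```text
t 12.90 z 58.6 r 80.0 th 230.7 yaw -39.3(want -39.3) Ftool [ 0.2 -0.2 -0.6] op 27.7
1 [-1.4 -0.   0.6] [-0.1 -0.   0.9]
2 [-2.8 -0.   0.6] [-0.1 -0.   1.9]
3 [-4.2 -0.1  0.6] [-0.1 -0.   2.9]
4 [-5.6 -0.2  0.6] [-0.1 -0.   3.9]
5 [-7.  -0.3  0.6] [-0.1 -0.   4.9]
6 [-8.4 -0.4  0.6] [-0.1 -0.   5.9]
```

carry_out:
  moves:
    - {"jaw": 0.3, "tx": -1.4, "ty": 0, "tz": 0, "wx": 0, "wy": 0, "wz": 1}
    - {"jaw": 0.3, "tx": -2.8, "ty": 0, "tz": 0, "wx": 0, "wy": 0, "wz": 2}
    - {"jaw": 0.3, "tx": -4.2, "ty": -0.1, "tz": 0, "wx": 0, "wy": 0, "wz": 3}
    - {"jaw": 0.3, "tx": -5.6, "ty": -0.2, "tz": 0, "wx": 0, "wy": 0, "wz": 4}
    - {"jaw": 0.3, "tx": -7, "ty": -0.3, "tz": 0, "wx": 0, "wy": 0, "wz": 5}

```text
clock: 13.4
tool_pos: [543.6, 51.0, 58.6]
eef_rot: [0.926, -0.378, 0.0, -0.001]
wrist_force: [0.3, 0.2, -0.4]
opening: 28.0
```

```bash
python3 -c "
from h import *
st();arc([1,2,3,4,5,6])
for n in('scene',):
    p,d=imaging.get_image(n);cv2.imwrite('pics/'+n+'4.png',p)
s=cv2.imread('pics/scene4.png')
cv2.imwrite('pics/s4.png',cv2.resize(s[215:305,300:420],(800,600),interpolation=cv2.INTER_CUBIC))
"
```

```text
t 13.40 z 58.6 r 80.0 th 225.6 yaw -44.4(want -44.4) Ftool [ 0.1 -0.3  0.4] op 28.0
1 [-1.4 -0.   0.6] [-0.1  0.   1. ]
2 [-2.8 -0.1  0.6] [-0.1  0.   2. ]
3 [-4.2 -0.1  0.6] [-0.1  0.   3. ]
4 [-5.6 -0.2  0.6] [-0.1  0.   4. ]
5 [-7.  -0.3  0.6] [-0.1  0.   5. ]
6 [-8.4 -0.5  0.6] [-0.1  0.   6. ]
```

View pics/s4.png

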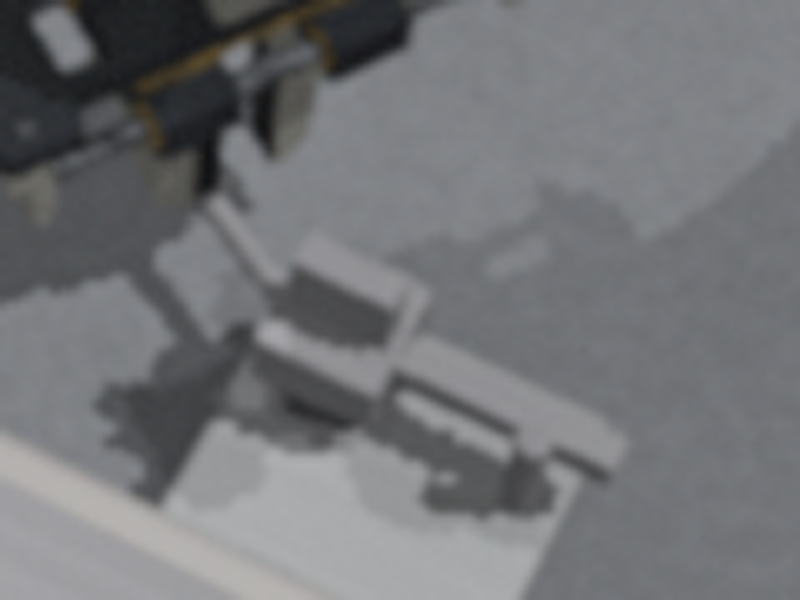

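The key's arm (end at about (393,282)) has followed the nut and now nearly meets the post. The +x finger is pushing the pin. I continue.

carry_out:
  moves:
    - {"jaw": 0.3, "tx": -1.4, "ty": 0, "tz": 0, "wx": 0, "wy": 0, "wz": 1}
    - {"jaw": 0.3, "tx": -2.8, "ty": -0.1, "tz": 0, "wx": 0, "wy": 0, "wz": 2}
    - {"jaw": 0.3, "tx": -4.2, "ty": -0.1, "tz": 0, "wx": 0, "wy": 0, "wz": 3}
    - {"jaw": 0.3, "tx": -5.6, "ty": -0.2, "tz": 0, "wx": 0, "wy": 0, "wz": 4}
    - {"jaw": 0.3, "tx": -7, "ty": -0.3, "tz": 0, "wx": 0, "wy": 0, "wz": 5}

```text
clock: 13.95
tool_pos: [538.9, 56.2, 58.7]
eef_rot: [0.908, -0.419, 0.001, -0.001]
wrist_force: [2.5, -2.3, -0.6]
opening: 28.1
```

```bash
python3 -c "
from h import *
st();arc([5])
"
```

```text
t 13.95 z 58.7 r 79.9 th 220.6 yaw -49.6(want -49.4) Ftool [ 3.4 -0.5  0.6] op 28.1
5 [-7.  -0.2  0.7] [-0.1 -0.   4.8]
```

carry_out:
  moves:
    - {"jaw": 0.3, "tx": -1.4, "ty": 0, "tz": 0, "wx": 0, "wy": 0, "wz": 1}
    - {"jaw": 0.3, "tx": -2.8, "ty": -0.1, "tz": 0, "wx": 0, "wy": 0, "wz": 2}
    - {"jaw": 0.3, "tx": -4.2, "ty": -0.1, "tz": 0, "wx": 0, "wy": 0, "wz": 3}
    - {"jaw": 0.3, "tx": -5.6, "ty": -0.2, "tz": 0, "wx": 0, "wy": 0, "wz": 4}
    - {"jaw": 0.3, "tx": -7, "ty": -0.3, "tz": 0, "wx": 0, "wy": 0, "wz": 5}

```text
clock: 14.45
tool_pos: [534.5, 61.8, 58.7]
eef_rot: [0.888, -0.459, 0.001, -0.001]
wrist_force: [3.6, -2.8, -0.5]
opening: 28.0
```

```bash
python3 -c "
from h import *
st();arc([5])
"
```

```text
t 14.45 z 58.7 r 79.9 th 215.5 yaw -54.6(want -54.5) Ftool [ 4.3 -1.3  0.5] op 28.0
5 [-7.  -0.2  0.7] [-0.1 -0.   4.8]
```

carry_out:
  moves:
    - {"jaw": 0.3, "tx": -1.2, "ty": 0, "tz": 0, "wx": 0, "wy": 0, "wz": 1}
    - {"jaw": 0.3, "tx": -2.4, "ty": -0.1, "tz": 0, "wx": 0, "wy": 0, "wz": 2}
    - {"jaw": 0.3, "tx": -3.6, "ty": -0.1, "tz": 0, "wx": 0, "wy": 0, "wz": 3}
    - {"jaw": 0.3, "tx": -4.8, "ty": -0.2, "tz": 0, "wx": 0, "wy": 0, "wz": 3.5}
    - {"jaw": 0.3, "tx": -6, "ty": -0.2, "tz": 0.2, "wx": 0, "wy": 0, "wz": 4.2}

```text
clock: 14.95
tool_pos: [531.2, 66.8, 58.5]
eef_rot: [0.871, -0.492, 0.0, -0.001]
wrist_force: [1.4, -3.1, 0.7]
opening: 27.7
```

```bash
python3 -c "
from h import *
st();arc([5])
"
```

```text
t 14.95 z 58.5 r 80.0 th 211.2 yaw -58.9(want -58.8) Ftool [ 3.3  0.4 -0.7] op 27.7
5 [-7.  -0.3  0.5] [-0.1  0.   4.9]
```

carry_out:
  moves:
    - {"jaw": 0.3, "tx": -1.2, "ty": 0, "tz": 0, "wx": 0, "wy": 0, "wz": 1}
    - {"jaw": 0.3, "tx": -2.4, "ty": -0.1, "tz": 0, "wx": 0, "wy": 0, "wz": 2}
    - {"jaw": 0.3, "tx": -3.6, "ty": -0.1, "tz": 0, "wx": 0, "wy": 0, "wz": 3}
    - {"jaw": 0.3, "tx": -4.8, "ty": -0.2, "tz": 0, "wx": 0, "wy": 0, "wz": 3.5}
    - {"jaw": 0.3, "tx": -6, "ty": -0.2, "tz": 0.2, "wx": 0, "wy": 0, "wz": 4.2}

```text
clock: 15.45
tool_pos: [528.1, 72.1, 58.4]
eef_rot: [0.852, -0.523, 0.0, -0.001]
wrist_force: [0.8, -3.0, 2.3]
opening: 27.7
```

```bash
python3 -c "
from h import *
st();arc([5])
"
```

```text
t 15.45 z 58.4 r 80.1 th 206.8 yaw -63.1(want -63.2) Ftool [ 3.   0.6 -2.3] op 27.7
5 [-7.  -0.4  0.4] [-0.1  0.   5.1]
```

carry_out:
  moves:
    - {"jaw": 0.3, "tx": -1.2, "ty": 0, "tz": 0, "wx": 0, "wy": 0, "wz": 1}
    - {"jaw": 0.3, "tx": -2.4, "ty": -0.1, "tz": 0, "wx": 0, "wy": 0, "wz": 2}
    - {"jaw": 0.3, "tx": -3.6, "ty": -0.2, "tz": 0, "wx": 0, "wy": 0, "wz": 3}
    - {"jaw": 0.3, "tx": -4.8, "ty": -0.3, "tz": 0, "wx": 0, "wy": 0, "wz": 3.6}
    - {"jaw": 0.3, "tx": -6, "ty": -0.3, "tz": 0, "wx": 0, "wy": 0, "wz": 4.3}

```text
clock: 15.95
tool_pos: [525.6, 77.7, 58.4]
eef_rot: [0.832, -0.555, 0.0, -0.001]
wrist_force: [2.0, -3.5, 1.5]
opening: 27.6
```

```bash
python3 -c "
from h import *
st();arc([5])
"
```

```text
t 15.95 z 58.4 r 80.0 th 202.4 yaw -67.5(want -67.6) Ftool [ 4.  -0.5 -1.5] op 27.6
5 [-7.  -0.4  0.4] [-0.1  0.   5.1]
```

carry_out:
  moves:
    - {"jaw": 0.3, "tx": -1.1, "ty": 0, "tz": 0, "wx": 0, "wy": 0, "wz": 1}
    - {"jaw": 0.3, "tx": -2.2, "ty": -0.1, "tz": 0, "wx": 0, "wy": 0, "wz": 2}
    - {"jaw": 0.3, "tx": -3.3, "ty": -0.2, "tz": 0, "wx": 0, "wy": 0, "wz": 3}
    - {"jaw": 0.3, "tx": -4.4, "ty": -0.3, "tz": 0, "wx": 0, "wy": 0, "wz": 3.5}
    - {"jaw": 0.3, "tx": -5.5, "ty": -0.3, "tz": 0, "wx": 0, "wy": 0, "wz": 4.1}

```text
clock: 16.45
tool_pos: [523.7, 82.9, 58.4]
eef_rot: [0.811, -0.585, 0.0, -0.001]
wrist_force: [1.0, -3.2, 1.2]
opening: 27.9
```

```bash
python3 -c "
from h import *
st();arc([5])
"
```

```text
t 16.45 z 58.4 r 80.0 th 198.4 yaw -71.6(want -71.6) Ftool [ 3.3  0.1 -1.2] op 27.9
5 [-7.  -0.3  0.4] [-0.1  0.   5. ]
```

carry_out:
  moves:
    - {"jaw": 0.3, "tx": -1.1, "ty": 0, "tz": 0, "wx": 0, "wy": 0, "wz": 1}
    - {"jaw": 0.3, "tx": -2.2, "ty": -0.1, "tz": 0, "wx": 0, "wy": 0, "wz": 2}
    - {"jaw": 0.3, "tx": -3.3, "ty": -0.2, "tz": 0, "wx": 0, "wy": 0, "wz": 3}
    - {"jaw": 0.3, "tx": -4.4, "ty": -0.3, "tz": 0, "wx": 0, "wy": 0, "wz": 3.5}
    - {"jaw": 0.3, "tx": -5.5, "ty": -0.3, "tz": 0, "wx": 0, "wy": 0, "wz": 4.1}

```text
clock: 16.95
tool_pos: [522.1, 88.3, 58.4]
eef_rot: [0.789, -0.614, 0.0, -0.001]
wrist_force: [0.8, -3.1, 1.6]
opening: 27.8
```

```bash
python3 -c "
from h import *
st();arc([5])
"
```

```text
t 16.95 z 58.4 r 80.0 th 194.4 yaw -75.8(want -75.6) Ftool [ 3.2  0.  -1.6] op 27.8
5 [-7.  -0.3  0.4] [-0.1  0.   4.8]
```

carry_out:
  moves:
    - {"jaw": 0.3, "tx": -1.1, "ty": 0, "tz": 0, "wx": 0, "wy": 0, "wz": 1}
    - {"jaw": 0.3, "tx": -2.2, "ty": -0.1, "tz": 0, "wx": 0, "wy": 0, "wz": 2}
    - {"jaw": 0.3, "tx": -3.3, "ty": -0.2, "tz": 0, "wx": 0, "wy": 0, "wz": 3}
    - {"jaw": 0.3, "tx": -4.4, "ty": -0.3, "tz": 0, "wx": 0, "wy": 0, "wz": 3.5}
    - {"jaw": 0.3, "tx": -5.5, "ty": -0.3, "tz": 0, "wx": 0, "wy": 0, "wz": 4}

```text
clock: 17.45
tool_pos: [521.0, 93.8, 58.4]
eef_rot: [0.767, -0.641, 0.0, -0.001]
wrist_force: [0.2, -2.7, 1.8]
opening: 27.8
```

```bash
python3 -c "
from h import *
st();arc([5])
"
```

```text
t 17.45 z 58.4 r 79.9 th 190.4 yaw -79.8(want -79.6) Ftool [ 2.7  0.3 -1.8] op 27.8
5 [-7.  -0.2  0.4] [-0.1  0.   4.8]
```

carry_out:
  moves:
    - {"jaw": 0.3, "tx": -1.1, "ty": 0, "tz": 0, "wx": 0, "wy": 0, "wz": 1}
    - {"jaw": 0.3, "tx": -2.2, "ty": -0.1, "tz": 0, "wx": 0, "wy": 0, "wz": 2}
    - {"jaw": 0.3, "tx": -3.3, "ty": -0.2, "tz": 0, "wx": 0, "wy": 0, "wz": 3}
    - {"jaw": 0.3, "tx": -4.4, "ty": -0.3, "tz": 0, "wx": 0, "wy": 0, "wz": 3.5}
    - {"jaw": 0.3, "tx": -5.5, "ty": -0.3, "tz": 0, "wx": 0, "wy": 0, "wz": 4}

```text
clock: 17.95
tool_pos: [520.2, 99.3, 58.3]
eef_rot: [0.744, -0.668, 0.0, -0.0]
wrist_force: [1.4, -4.4, 1.8]
opening: 28.1
```

```bash
python3 -c "
from h import *
st();arc([5])
for n in('scene',):
    p,d=imaging.get_image(n);cv2.imwrite('pics/'+n+'5.png',p)
s=cv2.imread('pics/scene5.png')
cv2.imwrite('pics/s5.png',cv2.resize(s[215:305,300:420],(800,600),interpolation=cv2.INTER_CUBIC))
"
```

```text
t 17.95 z 58.3 r 79.9 th 186.4 yaw -83.8(want -83.6) Ftool [ 4.5 -1.  -1.8] op 28.1
5 [-7.  -0.2  0.3] [-0.   0.   4.8]
```

View pics/s5.png

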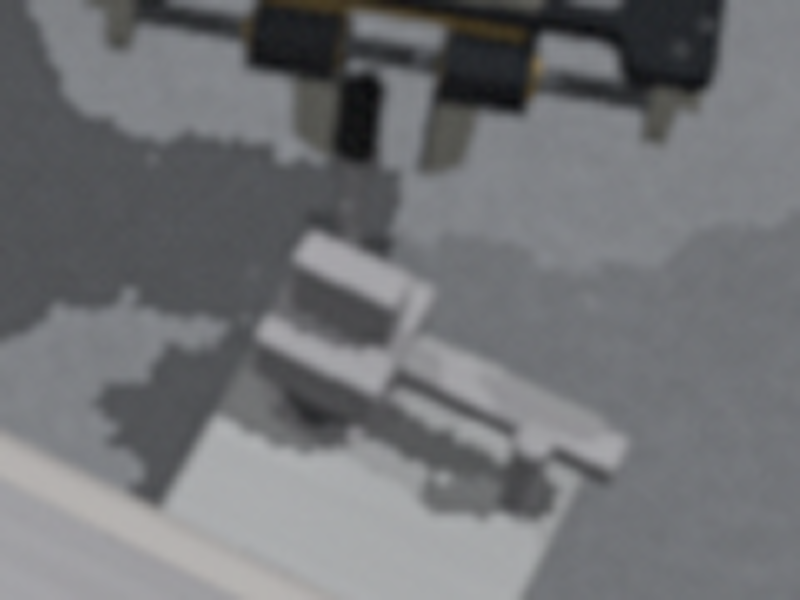

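The key is stopped against the post (arm unchanged, post at (379,285)). The finger pushes the pin at (353,232). I continue in smaller steps.

carry_out:
  moves:
    - {"jaw": 0.3, "tx": -0.8, "ty": 0, "tz": 0, "wx": 0, "wy": 0, "wz": 0.6}
    - {"jaw": 0.3, "tx": -1.6, "ty": 0, "tz": 0, "wx": 0, "wy": 0, "wz": 1.2}
    - {"jaw": 0.3, "tx": -2.4, "ty": -0.1, "tz": 0, "wx": 0, "wy": 0, "wz": 1.8}
    - {"jaw": 0.3, "tx": -3.2, "ty": -0.1, "tz": 0, "wx": 0, "wy": 0, "wz": 2.3}
    - {"jaw": 0.3, "tx": -4, "ty": -0.1, "tz": 0, "wx": 0, "wy": 0, "wz": 2.8}

```text
clock: 18.5
tool_pos: [519.8, 103.5, 58.3]
eef_rot: [0.727, -0.686, 0.0, -0.0]
wrist_force: [1.0, -4.7, 2.0]
opening: 27.8
```

```bash
python3 -c "
from h import *
st();arc([3])
"
```

```text
t 18.50 z 58.3 r 79.9 th 183.4 yaw -86.7(want -86.6) Ftool [ 4.8 -0.7 -2. ] op 27.8
3 [-4.2 -0.   0.3] [-0.   0.   2.9]
```

carry_out:
  moves:
    - {"jaw": 0.3, "tx": -0.6, "ty": 0, "tz": 0, "wx": 0, "wy": 0, "wz": 0.5}
    - {"jaw": 0.3, "tx": -1.2, "ty": 0, "tz": 0, "wx": 0, "wy": 0, "wz": 0.9}
    - {"jaw": 0.3, "tx": -1.8, "ty": 0, "tz": 0, "wx": 0, "wy": 0, "wz": 1.3}
    - {"jaw": 0.3, "tx": -2.4, "ty": 0, "tz": 0, "wx": 0, "wy": 0, "wz": 1.7}
    - {"jaw": 0.3, "tx": -3, "ty": 0, "tz": 0, "wx": 0, "wy": 0, "wz": 2.1}

```text
clock: 19.0
tool_pos: [519.7, 106.5, 58.3]
eef_rot: [0.714, -0.7, 0.0, -0.0]
wrist_force: [1.1, -4.2, 2.1]
opening: 27.9
```

```bash
python3 -c "
from h import *
st();arc([3])
"
```

```text
t 19.00 z 58.3 r 79.9 th 181.2 yaw -88.8(want -88.8) Ftool [ 4.2 -1.  -2.1] op 27.9
3 [-4.2 -0.1  0.3] [-0.  0.  3.]
```

carry_out:
  moves:
    - {"jaw": 0.3, "tx": -0.9, "ty": 0, "tz": 0, "wx": 0, "wy": 0, "wz": 0.6}
    - {"jaw": 0.3, "tx": -1.8, "ty": 0, "tz": 0, "wx": 0, "wy": 0, "wz": 1.2}
    - {"jaw": 0.3, "tx": -2.7, "ty": -0.1, "tz": 0, "wx": 0, "wy": 0, "wz": 1.9}
    - {"jaw": 0.3, "tx": -3.6, "ty": -0.1, "tz": 0, "wx": 0, "wy": 0, "wz": 2.6}
    - {"jaw": 0.3, "tx": -4.5, "ty": -0.1, "tz": 0, "wx": 0, "wy": 0, "wz": 3.2}

```text
clock: 19.5
tool_pos: [519.7, 111.1, 58.3]
eef_rot: [-0.694, 0.72, -0.0, 0.001]
wrist_force: [1.2, -4.7, 1.5]
opening: 27.9
```

```bash
python3 -c "
from h import *
st();arc([3])
"
```

```text
t 19.50 z 58.3 r 79.9 th 177.9 yaw -92.1(want -92.1) Ftool [ 4.7 -1.4 -1.5] op 27.9
3 [-4.2 -0.   0.3] [-0.  0.  3.]
```

carry_out:
  moves:
    - {"jaw": 0.3, "tx": -0.8, "ty": 0, "tz": 0, "wx": 0, "wy": 0, "wz": 0.6}
    - {"jaw": 0.3, "tx": -1.6, "ty": 0, "tz": 0, "wx": 0, "wy": 0, "wz": 1.2}
    - {"jaw": 0.3, "tx": -2.4, "ty": -0.1, "tz": 0, "wx": 0, "wy": 0, "wz": 1.8}
    - {"jaw": 0.3, "tx": -3.2, "ty": -0.1, "tz": 0, "wx": 0, "wy": 0, "wz": 2.3}
    - {"jaw": 0.3, "tx": -4, "ty": -0.1, "tz": 0, "wx": 0, "wy": 0, "wz": 2.9}

```text
clock: 20.0
tool_pos: [520.0, 114.8, 58.3]
eef_rot: [-0.675, 0.737, -0.0, 0.0]
wrist_force: [1.6, -6.5, 1.7]
opening: 28.0
```

```bash
python3 -c "
from h import *
st();arc([3])
"
```

```text
t 20.00 z 58.3 r 79.9 th 175.2 yaw -95.0(want -94.8) Ftool [ 6.3 -2.2 -1.7] op 28.0
3 [-4.2  0.   0.3] [-0.   0.   2.7]
```

carry_out:
  moves:
    - {"jaw": 0.3, "tx": -0.4, "ty": 0, "tz": 0, "wx": 0, "wy": 0, "wz": 0.3}
    - {"jaw": 0.3, "tx": -0.8, "ty": 0, "tz": 0, "wx": 0, "wy": 0, "wz": 0.6}
    - {"jaw": 0.3, "tx": -1.2, "ty": 0, "tz": 0, "wx": 0, "wy": 0, "wz": 0.9}
    - {"jaw": 0.3, "tx": -1.6, "ty": 0, "tz": 0, "wx": 0, "wy": 0, "wz": 1.1}
    - {"jaw": 0.3, "tx": -2, "ty": 0, "tz": 0, "wx": 0, "wy": 0, "wz": 1.3}

```text
clock: 20.5
tool_pos: [520.2, 116.4, 58.3]
eef_rot: [-0.667, 0.745, -0.0, 0.0]
wrist_force: [2.7, -8.5, 1.5]
opening: 28.1
```

```bash
python3 -c "
from h import *
st();arc([3])
"
```

```text
t 20.50 z 58.3 r 79.8 th 174.1 yaw -96.4(want -95.9) Ftool [ 8.1 -3.6 -1.5] op 28.1
3 [-4.2  0.1  0.3] [-0.  -0.   2.5]
```

carry_out:
  moves:
    - {"jaw": 0.3, "tx": -0.4, "ty": 0, "tz": 0, "wx": 0, "wy": 0, "wz": 0.2}
    - {"jaw": 0.3, "tx": -0.8, "ty": 0, "tz": 0, "wx": 0, "wy": 0, "wz": 0.4}
    - {"jaw": 0.3, "tx": -1.2, "ty": 0, "tz": 0, "wx": 0, "wy": 0, "wz": 0.6}
    - {"jaw": 0.3, "tx": -1.6, "ty": 0, "tz": 0, "wx": 0, "wy": 0, "wz": 0.8}
    - {"jaw": 0.3, "tx": -1.8, "ty": 0, "tz": 0, "wx": 0, "wy": 0, "wz": 0.8}

```text
clock: 21.0
tool_pos: [520.3, 117.6, 58.2]
eef_rot: [-0.661, 0.75, -0.001, -0.0]
wrist_force: [0.9, -8.2, 2.5]
opening: 28.1
```

```bash
python3 -c "
from h import *
st();arc([3])
"
```

```text
t 21.00 z 58.2 r 79.9 th 173.2 yaw -97.2(want -96.8) Ftool [ 8.1 -1.9 -2.4] op 28.1
3 [-4.2  0.1  0.2] [-0.  -0.1  2.6]
```

carry_out:
  moves:
    - {"jaw": 0.3, "tx": -0.4, "ty": 0, "tz": 0, "wx": 0, "wy": 0, "wz": 0.2}
    - {"jaw": 0.3, "tx": -0.8, "ty": 0, "tz": 0, "wx": 0, "wy": 0, "wz": 0.4}
    - {"jaw": 0.3, "tx": -1.2, "ty": 0, "tz": 0, "wx": 0, "wy": 0, "wz": 0.6}
    - {"jaw": 0.3, "tx": -1.6, "ty": 0, "tz": 0, "wx": 0, "wy": 0, "wz": 0.8}
    - {"jaw": 0.3, "tx": -2, "ty": 0, "tz": 0, "wx": 0, "wy": 0, "wz": 1}

```text
clock: 21.5
tool_pos: [520.5, 119.0, 58.2]
eef_rot: [-0.655, 0.756, -0.001, -0.001]
wrist_force: [0.6, -9.1, 3.0]
opening: 28.3
```

```bash
python3 -c "
from h import *
st();arc([3])
"
```

```text
t 21.50 z 58.2 r 79.9 th 172.2 yaw -98.2(want -97.8) Ftool [ 8.9 -1.9 -3. ] op 28.3
3 [-4.2  0.   0.2] [-0.  -0.1  2.6]
```

One more small step.

carry_out:
  moves:
    - {"jaw": 0.3, "tx": -0.5, "ty": 0, "tz": 0, "wx": 0, "wy": 0, "wz": 0.2}
    - {"jaw": 0.3, "tx": -1, "ty": 0, "tz": 0, "wx": 0, "wy": 0, "wz": 0.4}
    - {"jaw": 0.3, "tx": -1.5, "ty": 0, "tz": 0, "wx": 0, "wy": 0, "wz": 0.6}
    - {"jaw": 0.3, "tx": -1.8, "ty": 0, "tz": 0, "wx": 0, "wy": 0, "wz": 0.6}
    - {"jaw": 0.3, "tx": -1.8, "ty": 0, "tz": 0, "wx": 0, "wy": 0, "wz": 0.6}

```text
clock: 22.0
tool_pos: [520.6, 120.1, 58.2]
eef_rot: [-0.651, 0.759, -0.001, -0.001]
wrist_force: [0.3, -10.0, 3.6]
opening: 27.9
```

```bash
python3 -c "
from h import *
st();arc([3])
"
```

```text
t 22.00 z 58.2 r 79.9 th 171.5 yaw -98.8(want -98.5) Ftool [ 9.8 -1.8 -3.6] op 27.9
3 [-4.2 -0.   0.2] [-0.  -0.2  2.7]
```

The wrist reads 9.8 N at the pin after a steady rise, so the nut is tight. I back off, open the jaws and lift away.

carry_out:
  moves:
    - {"jaw": 0.3, "tx": 2, "ty": 0, "tz": 0, "wx": 0, "wy": 0, "wz": 0}
    - {"jaw": 0.3, "tx": 4, "ty": 0, "tz": 0, "wx": 0, "wy": 0, "wz": 0}
    - {"jaw": 0.4, "tx": 6, "ty": 0, "tz": 0, "wx": 0, "wy": 0, "wz": 0}
    - {"jaw": 0.5, "tx": 8, "ty": 0, "tz": 0, "wx": 0, "wy": 0, "wz": 0}
    - {"jaw": 0.5, "tx": 8, "ty": 0, "tz": 0, "wx": 0, "wy": 0, "wz": 0}

```text
clock: 22.5
tool_pos: [519.2, 112.1, 58.1]
eef_rot: [-0.651, 0.759, -0.001, -0.002]
wrist_force: [-1.1, 0.2, 0.7]
opening: 45.0
```

```bash
python3 -c "
from h import *
st()
"
```

```text
t 22.50 z 58.1 r 80.5 th 177.2 yaw -98.8(want -92.8) Ftool [-0.   1.1 -0.7] op 45.0
```

carry_out:
  moves:
    - {"jaw": 0.5, "tx": 0, "ty": 0, "tz": -10, "wx": 0, "wy": 0, "wz": 0}
    - {"jaw": 0.5, "tx": 0, "ty": 0, "tz": -30, "wx": 0, "wy": 0, "wz": 0}
    - {"jaw": 0.5, "tx": 0, "ty": 0, "tz": -60, "wx": 0, "wy": 0, "wz": 0}
    - {"jaw": 0.5, "tx": 0, "ty": 0, "tz": -95, "wx": 0, "wy": 0, "wz": 0}
    - {"jaw": 0.5, "tx": 0, "ty": 0, "tz": -130, "wx": 0, "wy": 0, "wz": 0}

```text
clock: 23.0
tool_pos: [519.0, 112.7, 190.1]
eef_rot: [-0.651, 0.759, -0.001, -0.001]
wrist_force: [0.1, -0.3, -0.2]
opening: 46.7
```

```bash
python3 -c "
from h import *
go(350,-150,190,-98.8)
"
```

```text
t 23.0 now [519.  112.7 190.1] F [ 0.1 -0.3 -0.2] op 46.7
shift [285.5 126.8   1.1] rot [ 0.  -0.2 -0. ]
```

Now I move clear of the camera's view and check.

carry_out:
  moves:
    - {"jaw": 0.5, "tx": 30, "ty": 14, "tz": 0, "wx": 0, "wy": 0, "wz": 0}
    - {"jaw": 0.5, "tx": 70, "ty": 32, "tz": 0, "wx": 0, "wy": 0, "wz": 0}
    - {"jaw": 0.5, "tx": 110, "ty": 50, "tz": 0, "wx": 0, "wy": 0, "wz": 0}
    - {"jaw": 0.5, "tx": 150, "ty": 68, "tz": 0, "wx": 0, "wy": 0, "wz": 0}
    - {"jaw": 0.5, "tx": 190, "ty": 86, "tz": 0, "wx": 0, "wy": 0, "wz": 0}

```text
clock: 23.5
tool_pos: [403.9, -62.8, 191.6]
eef_rot: [-0.651, 0.759, -0.001, -0.001]
wrist_force: [0.6, -0.3, -0.6]
opening: 46.7
```

carry_out:
  moves:
    - {"jaw": 0.5, "tx": 30, "ty": 14, "tz": 0, "wx": 0, "wy": 0, "wz": 0}
    - {"jaw": 0.5, "tx": 60, "ty": 28, "tz": 0, "wx": 0, "wy": 0, "wz": 0}
    - {"jaw": 0.5, "tx": 80, "ty": 35, "tz": 0, "wx": 0, "wy": 0, "wz": 0}
    - {"jaw": 0.5, "tx": 80, "ty": 35, "tz": 0, "wx": 0, "wy": 0, "wz": 0}
    - {"jaw": 0.5, "tx": 80, "ty": 35, "tz": 0, "wx": 0, "wy": 0, "wz": 0}

```text
clock: 24.0
tool_pos: [357.2, -136.5, 192.3]
eef_rot: [-0.65, 0.76, -0.002, -0.001]
wrist_force: [0.2, 0.7, -0.7]
opening: 46.4
```

```bash
python3 -c "
from h import *
st()
for n in('scene','top'):
    p,d=imaging.get_image(n);np.save(n+'6.npy',d);cv2.imwrite('pics/'+n+'6.png',p)
t=cv2.imread('pics/top6.png');s=cv2.imread('pics/scene6.png')
cv2.imwrite('pics/j6.png',np.hstack([cv2.resize(t[160:280,220:340],(400,400),interpolation=cv2.INTER_CUBIC),cv2.resize(s[205:325,300:420],(400,400),interpolation=cv2.INTER_CUBIC)]))
"
```

```text
t 24.00 z 192.3 r 344.5 th 225.3 yaw -98.9(want -44.7) Ftool [-0.7 -0.1  0.7] op 46.4
```

View pics/j6.png

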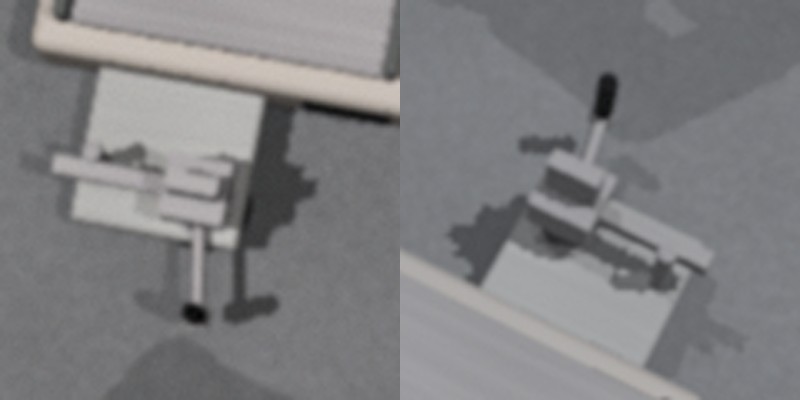

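View pics/top6.png

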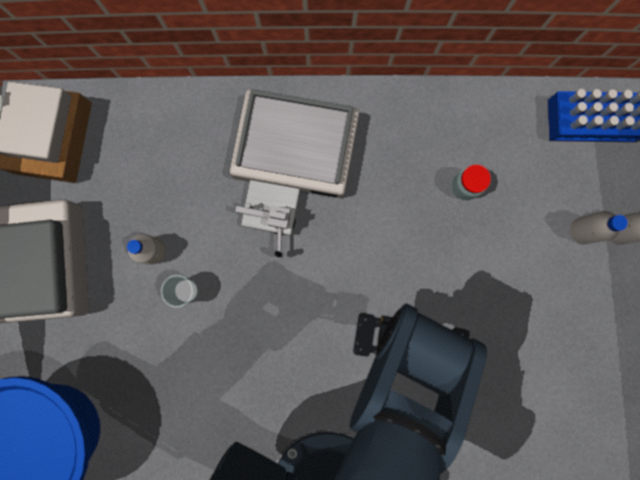

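Run:
```python
from h import *
np.set_printoptions(precision=1,suppress=True)
d=np.load('top6.npy');L=[]
for v in range(195,262):
    for u in range(232,302):
        if d[v,u]>0:
            o,r=ray('top',(u,v));L.append(o+r*d[v,u])
L=np.array(L)
f=L[(L[:,2]>104)];print('fin',len(f),f.mean(0),np.median(f[:,2]))
a=L[(L[:,2]>70)&(L[:,2]<90)&(L[:,1]>135)&(L[:,1]<210)];l=cv2.fitLine(a[:,:2].astype(np.float32),cv2.DIST_HUBER,0,.01,.01).ravel();print('arm',np.median(a[:,2]),np.degrees(np.arctan2(l[1],l[0])))
p=L[(L[:,2]>80)&(L[:,0]<540)];print('pin',p.mean(0))
```

```text
fin 103 [599.3 107.6 114.6] 114.618916746585
arm 78.50991362153172 76.87964
pin [519.6 108.   90.5]
```

```bash
python3 -c "
from plant import finish_job
print(finish_job())"
```

```text
the job is handed in; nothing more can be done
None
```

The holding key is fitted and released, the jam nut is tight, and I handed the job in at about 24 s; no verdict was reported.

- **Key:** I fitted it over the screw head until it bottomed, at TCP z 90.3 mm against 90.4 expected, and let go. As the nut first turned, the screw followed until the key's arm met the stop post.
- **Nut:** I pushed the lever's pin clockwise. It took about 3–4.5 N while running free, then rose steadily after seating. I stopped at 9.8 N along the push. No reading went above about 11 N, counting all force directions.
- **Release:** I then backed off, opened the jaws, lifted clear and moved away.

**Last checks:**
- The key is still fully down. Its fin top read 114.6 mm against 116, and that camera reads about 1.5 mm low.
- Its arm rests against the anticlockwise side of the post.
- The lever sprang back about 3–4°.
- The bottle, jar and beaker look unmoved in the final picture, and the robot is touching nothing.
- **One disagreement:** a line fitted to the arm's depth readings gave 76.9°, but the post allows about 81°. The fit probably picked up points from the post itself, because the pictures show the arm on the correct side.

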